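Take apart a pile of phones and sort them into their cradles

TASK

Take the pile on the workbench apart from the top down, one thing at a time, each put in its own place before the next is taken: the tape roll onto the upright post, all the way down on its base; then the white opened handset into the blue cradle, the grey key phone into the yellow cradle and the dark opened handset into the red cradle. Lay each phone face up as it is now, flat on the deck between the end lips, centred and lengthwise in line with the cradle (either way round). Do not shove or topple what is still in the pile, and leave the green spool and the amber jar where they stand.

Things in the scene. Friction and masses are not known exactly. Their poses are not given: they have to be found in the camera images.
- tape_roll: Cream masking tape roll, a ring lying flat on top of the pile: 48 mm outside diameter, 18 mm high, hole about 24 mm, 30 g. Origin at the centre of its underside, z its axis (up).
- white_handset: Opened mobile phone with a white rim and green circuit board, lying flat as second from the top of the pile, under the tape roll: a plain block 104 (x, length) x 47 (y, width) x 8 mm, about 55 g. Origin at the centre of its underside, z up. Grasp across the 47 mm width.
- grey_phone: Closed light grey key phone, third from the top, under the white handset and turned about 60 degrees from it: 108 (x, length) x 46 (y, width) x 16 mm, rounded ends, about 90 g. Origin at the centre of its underside, z up. Grasp across the 46 mm width.
- dark_handset: Opened mobile phone with a dark rim and green circuit board, the bottom of the pile, flat on the worktop, turned about 60 degrees from the grey phone: 104 (x, length) x 47 (y, width) x 8 mm, about 55 g. Origin at the centre of its underside, z up. Grasp across the 47 mm width.
- tape_post: Fixed steel post for the tape roll: a dark round base, 68 mm across and 6 mm high, with an upright pin 12 mm in diameter that ends, rounded, 36 mm above the worktop. Origin at the centre of the underside, z up.
- blue_cradle: Fixed blue plastic phone cradle, 132 (x) x 54 (y) mm. Origin at the centre of its underside on the worktop, z up, x along its length. Its flat deck is 10 mm high; at each end (x = +-61 to +-66 mm) a lip rises 5 mm above the deck, leaving 122 mm between the lips. No side walls: in the middle 56 mm of its length the deck is only 40 mm wide (a finger notch in each side).
- yellow_cradle: Fixed yellow plastic phone cradle, 132 (x) x 54 (y) mm. Origin at the centre of its underside on the worktop, z up, x along its length. Its flat deck is 10 mm high; at each end (x = +-61 to +-66 mm) a lip rises 5 mm above the deck, leaving 122 mm between the lips. No side walls: in the middle 56 mm of its length the deck is only 40 mm wide (a finger notch in each side).
- red_cradle: Fixed red plastic phone cradle, 132 (x) x 54 (y) mm. Origin at the centre of its underside on the worktop, z up, x along its length. Its flat deck is 10 mm high; at each end (x = +-61 to +-66 mm) a lip rises 5 mm above the deck, leaving 122 mm between the lips. No side walls: in the middle 56 mm of its length the deck is only 40 mm wide (a finger notch in each side).
- green_spool: Loose bystander: small solder spool with green flanges, 34 mm across, 26 mm high. Origin at the centre of its underside. To be left alone.
- amber_jar: Loose bystander: small amber jar with a cream lid, 40 mm across, 48 mm high. Origin at the centre of its underside. To be left alone.
Things that resemble listed ones, but are neither listed nor needed, are in the scene too. What is shaped like the white_handset but turquoise is not meant.

How it is judged:
By the outcome, as a careful person would: the job done as asked, in the order asked, and still so for the second after the job is handed in, with the robot touching nothing.
It also fails if it takes over 104 s, if anything falls off the work surface, if the arm or the gripper's body presses on something with over 40 N, if the wrist force passes 120 N, or if a joint passes its speed limit or range.

ROBOT

A 6-joint arm with a two-finger parallel gripper is mounted at the origin on a cart in front of the work surface, level with it; the furniture and walls round the work are solid. World frame = base frame: x ahead of the robot, y to its left, z up, the work surface at z = 0. Lengths are in m, angles in rad, forces in N, time in s.
With the tool pointing down it reaches from about 0.25 to 0.725 m from the base axis. Payload 4 kg.
Tool frame: the origin (TCP) lies midway between the tips of the shut fingers; the grasp point (between the pads) lies 19 mm behind it; y points along the fingers, z is the direction in which the jaws open and shut, and the axes are right-handed (so a half turn about y gives the same grasp; the last joint's range is limited). The gripper opens to 85 mm and grips with 20 to 120 N. Pads are 22 mm wide; open, the fingers measure 114 mm over their backs; the gripper's body (76 mm by 85 mm) begins 54 mm behind the grasp point. The pads swing forward as they close: fully open they stand 13 mm farther back than shut.
Start: joints at [-1.306, 0.241, 0.005, 1.335, 0, 1.571], TCP at [0.131, -0.483, 0.231] pointing down, gripper open.
Joint ranges: [-2.72, 2.72], [-1.05, 1.87], [-1.09, 1.28], [-1.99, 2.15], [-1.42, 1.44], [-3.14, 3.14]. Speed limits (rad/s): [2.79, 2.79, 3.14, 3.14, 3.14, 3.14].

INTERFACE

Orientations are given as a unit quaternion [x, y, z, w].
In Python, from workcell import bot gives the robot as it stands. The module is installed in compiled form; this text tells all that it offers.
- The arm moves only by the shell command python3 -m handwheel 'ROWS' [OPENING]. ROWS is JSON, a list of rows, each a list of 6 numbers: the shift along the tool's x, y, z in units of 25 mm (1.0 is 25 mm), then the turn, a rotation vector about the tool's x, y, z in units of 10 degrees (1.0 is 10 degrees). A call has exactly 5 rows; each row is the pose to reach, as a shift and turn from the pose commanded when the call began, along the tool's axes at that moment; what a row does not reach only later rows make up. A row lasts 1/8 s, in which the tool goes at most 62.5 mm and 10.7 degrees, less where a joint would pass 70% of its speed; a pose out of reach is approached as far as the arm can. A call with a gripper value outside its range is refused whole. OPENING is the gripper command: -1 is shut, 1 is fully open, values between are in proportion, set as the call begins (- or left out, the last holds). The fingers move at their own pace and stop on an object; the grip force is fixed at half the most. Time passes only in rows, so rows that repeat a pose let the fingers close, or fill a call up. It gives the time, the measured TCP pose, the force and the opening at its end, in the units of the state.
- bot.get_obs(): the state, without advancing time (a new reading comes with each control period).
- bot.camera(name): name is "side" or "top"; returns a dict with "color" (400x640x3 uint8, red, green, blue), "fx", "fy", "cx", "cy" (pixels), "rvec" (rotation vector, rad) and "tvec" (3), from world to camera coordinates, as OpenCV has them. Camera axes: x right, y down, z forward; pixel columns grow to the right and rows downward; lengths in m; the calibration is good to about 2 mm. A picture is of the moment at which its call begins. There is no depth.
- bot.job_done(): hands the job in, once; it reports no verdict.
The state is a dict: "clock": time; "joint_pos": joint angles; "joint_vel": joint speeds; "tau": joint torques, N m; "eef_pos": TCP position; "tool_rot": TCP orientation; "ft_force": force on the tool from outside, world axes, zero at the start; "ft_torque": the same for the moment, N m; "grip_width": finger opening in m.
Only numpy, scipy, OpenCV 4.12 (cv2) and the standard library are available. Lean on these libraries where they do the work, as an engineer would, in place of code of your own. Each camera call takes 0.05 s, during which the arm holds its last target.

## Working session

There is one attempt and no reset: what is moved stays moved. The work goes in short steps, Python scripts to look and compute and a shell command to move; the robot and the scene stay as the last step left them, time stands still between calls to the robot, and variables do not carry over. Pictures are saved under pics/ and viewed, and the job is handed in when it is done.

```bash
mkdir -p pics; python3 - <<'E'
from workcell import bot
import cv2
for n in("side","top"):
    c=bot.camera(n); cv2.imwrite(f"pics/{n}0.png",c["color"][:,:,::-1]); print(n,c["fx"],c["fy"],c["cx"],c["cy"],c["rvec"],c["tvec"])
o=bot.get_obs()
for k in("clock","eef_pos","tool_rot","ft_force","grip_width"):print(k,o[k])
E
```

```text
side 497.0725708082372 497.0725708082372 321.1671987533903 199.83179168613293 [ 0.25688193 -2.72451056  1.34774759] [0.4582103  0.21593876 0.89925555]
top 451.8776042750489 451.8776042750489 315.6667502431891 201.63769324898905 [ 2.19147304 -2.17434268  0.02556064] [-0.15657594  0.48967852  1.13171494]
clock 0.1
eef_pos [ 0.13069455 -0.48201301  0.23048515]
tool_rot [-0.09343619  0.70160275 -0.70023404  0.09324992]
ft_force [-0.06382818  0.88199251  0.21098757]
grip_width 0.08553551463809334
```

View pics/top0.png

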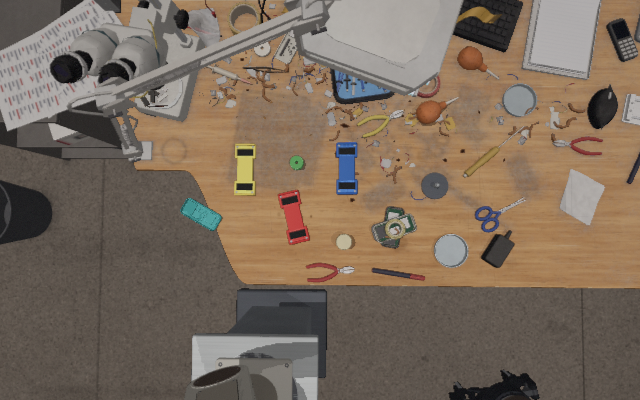

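View pics/side0.png

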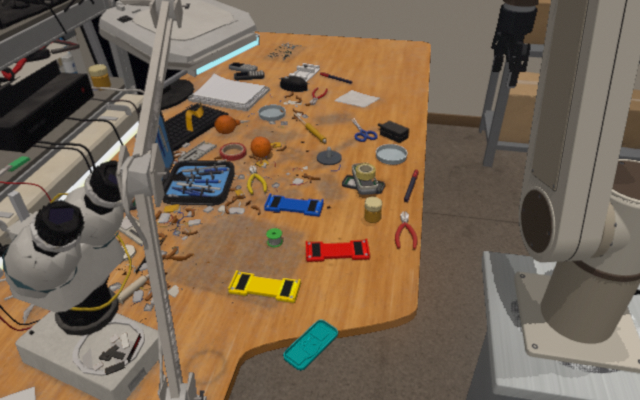

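The top view shows the pile at about (395,228), the post at (434,186), blue cradle at (346,168), yellow at (245,170), red at (294,217), spool at (297,163) and jar at (345,241). Next I zoom in.

```bash
cat > h.py <<'E'
from workcell import bot
import cv2, numpy as np
from scipy.spatial.transform import Rotation as R
def K(c): return np.array([[c["fx"],0,c["cx"]],[0,c["fy"],c["cy"]],[0,0,1.]])
def back(c,uv,z):
    M=cv2.Rodrigues(np.array(c["rvec"],float))[0]; t=np.array(c["tvec"],float)
    uv=np.atleast_2d(uv).astype(float)
    d=np.c_[(uv-[c["cx"],c["cy"]])/c["fx"],np.ones(len(uv))]@M
    o=-M.T@t
    return o+d*((z-o[2])/d[:,2])[:,None]
def proj(c,P):
    return cv2.projectPoints(np.atleast_2d(P).astype(float),np.array(c["rvec"],float),np.array(c["tvec"],float),K(c),None)[0][:,0]
def crop(c,x0,y0,x1,y1,s,fn):
    im=c["color"][y0:y1,x0:x1,::-1]
    cv2.imwrite(fn,cv2.resize(im,None,fx=s,fy=s,interpolation=cv2.INTER_CUBIC))
E
python3 - <<'E'
from h import *
c=bot.camera("top"); s=bot.camera("side")
crop(c,360,160,460,260,6,"pics/t1.png"); crop(c,225,135,365,255,5,"pics/t2.png"); crop(s,320,140,420,230,6,"pics/s1.png")
np.save("c0.npy",[c,s],allow_pickle=True)
for n,p in dict(pile=(395,228),post=(434,186),blue=(346,168),yel=(245,170),red=(294,217)).items(): print(n,back(c,p,0.01))
E
```

```text
pile [[ 0.42612052 -0.35236281  0.01      ]]
post [[ 0.53241002 -0.45003331  0.01      ]]
blue [[ 0.57675031 -0.22884264  0.01      ]]
yel [[0.57029639 0.02802393 0.01      ]]
red [[ 0.45164969 -0.09829388  0.01      ]]
```

View pics/t1.png

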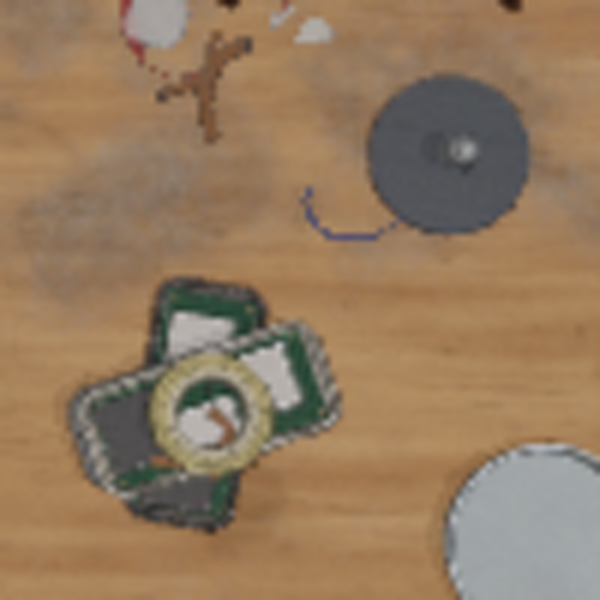

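View pics/t2.png

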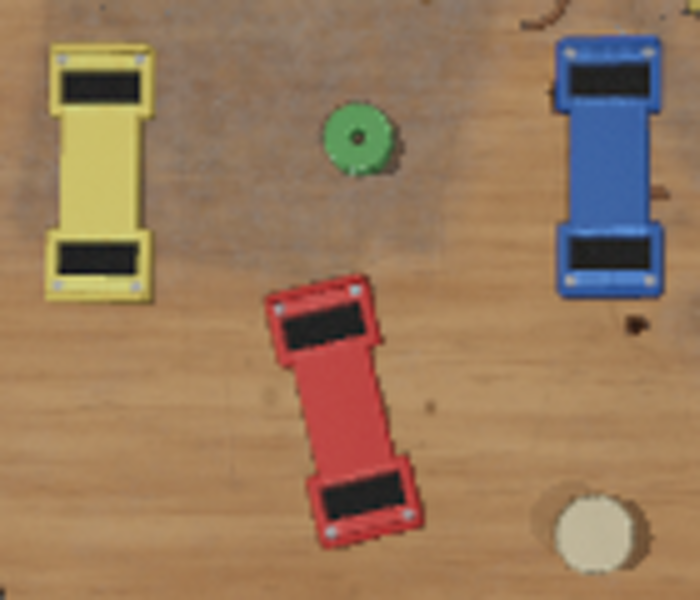

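View pics/s1.png

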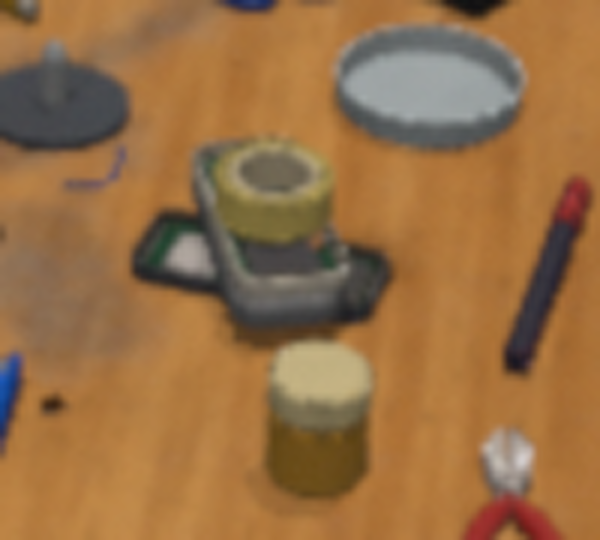

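```bash
python3 - <<'E'
from h import *
c,s=np.load("c0.npy",allow_pickle=True)
def big(c,x0,y0,x1,y1,k,fn):
    im=c["color"][y0:y1,x0:x1,::-1]
    im=cv2.resize(im,None,fx=k,fy=k,interpolation=cv2.INTER_LANCZOS4)
    im=cv2.convertScaleAbs(im,alpha=1.6,beta=10); cv2.imwrite(fn,im)
big(c,368,202,422,252,11,"pics/t3.png"); big(s,337,158,392,200,13,"pics/s3.png")
E
```

```text
(no output)
```

View pics/t3.png

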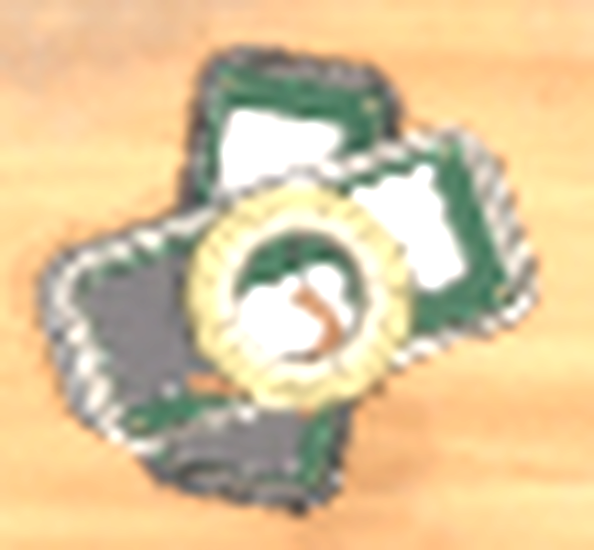

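View pics/s3.png

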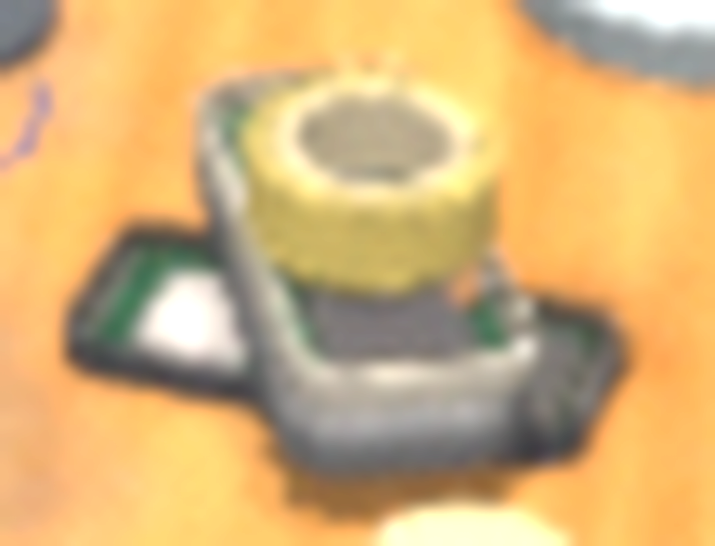

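```bash
cat > fit.py <<'E'
from h import *
from scipy.optimize import minimize
SS=8
def box(cx,cy,lx,ly,z0,z1):
    return np.array([[cx+a*lx/2,cy+b*ly/2,z] for a in(-1,1) for b in(-1,1) for z in(z0,z1)])
def cyl(r,z0,z1,n=40):
    t=np.linspace(0,2*np.pi,n,endpoint=False); return np.vstack([np.c_[r*np.cos(t),r*np.sin(t),t*0+z] for z in(z0,z1)])
CR=[box(-.047,0,.038,.054,0,.010),box(.047,0,.038,.054,0,.010),box(0,0,.132,.040,0,.01),box(-.0635,0,.005,.054,0,.015),box(.0635,0,.005,.054,0,.015)]
def sil(c,solids,p,roi):
    x0,y0,x1,y1=roi; im=np.zeros(((y1-y0)*SS,(x1-x0)*SS),np.uint8)
    Rz=R.from_euler('z',p[2]).as_matrix()
    for s in solids:
        q=proj(c,s@Rz.T+[p[0],p[1],0]); q=((q+.5-[x0,y0])*SS-.5)
        h=cv2.convexHull(q.astype(np.float32)); cv2.fillConvexPoly(im,np.round(h*16).astype(np.int32),255,shift=4)
    return cv2.resize(im,(x1-x0,y1-y0),interpolation=cv2.INTER_AREA)/255.
def roi_of(c,solids,p,m=12):
    q=proj(c,np.vstack(solids)+[p[0],p[1],0]); a=q.min(0)-m-10;b=q.max(0)+m+10
    a=np.maximum(a,0).astype(int); b=np.minimum(b,[640,400]).astype(int); return [a[0],a[1],b[0],b[1]]
def fit(views,solids,p0,maskf,yaw=True):
    data=[]
    for c in views:
        r=roi_of(c,solids,p0); m=maskf(c["color"][r[1]:r[3],r[0]:r[2]]).astype(float); data.append((c,r,m))
    def cost(p):
        p=list(p)+([] if yaw else [0]); return sum(((sil(c,solids,p,r)-m)**2).sum() for c,r,m in data)
    x0=np.array(p0 if yaw else p0[:2]); n=len(x0)
    best=None
    for st in(.012,.004):
        S=np.vstack([x0]+[x0+np.eye(n)[i]*(st if i<2 else 20*st) for i in range(n)])
        o=minimize(cost,x0,method='Nelder-Mead',options=dict(initial_simplex=S,xatol=1e-5,fatol=1e-3,maxiter=200)); x0=o.x
    return o.x,o.fun,sum(m.sum() for *_,m in data)
def hsv(im): return [a.astype(int) for a in cv2.split(cv2.cvtColor(np.ascontiguousarray(im),cv2.COLOR_RGB2HSV))]
def hue(lo,hi,smin,vmin=40):
    def f(im):
        h,s,v=hsv(im); k=(h>=lo)&(h<=hi) if lo<hi else (h>=lo)|(h<=hi)
        m=(k&(s>smin)&(v>vmin)).astype(np.uint8)
        n,l,st,_=cv2.connectedComponentsWithStats(m); 
        if n>1: m=(l==1+np.argmax(st[1:,4])).astype(np.uint8)
        return cv2.morphologyEx(np.pad(m,20),cv2.MORPH_CLOSE,np.ones((17,17),np.uint8))[20:-20,20:-20] if False else fill(m)
    return f
def fill(m):
    cs,_=cv2.findContours(m,cv2.RETR_EXTERNAL,cv2.CHAIN_APPROX_NONE); o=np.zeros_like(m); cv2.drawContours(o,cs,-1,1,-1); return o
E
python3 - <<'E'
from fit import *
c,s=np.load("c0.npy",allow_pickle=True)
for v in(c,s): M=cv2.Rodrigues(np.array(v["rvec"]))[0]; print("cam",-M.T@v["tvec"])
o=bot.get_obs(); print(R.from_quat(o["tool_rot"]).as_matrix().round(3))
for n,p,f in(("blue",(.577,-.229,0),hue(100,125,110)),("yellow",(.57,.028,0),hue(22,36,110,110)),("red",(.45,-.098,.2),hue(172,4,140))):
  for vs in([c],[s],[c,s]):
    print(n,len(vs),fit(vs,CR,p,f))
E
```

```text
cam [ 0.43377623 -0.1834676   1.15032934]
cam [0.33369675 0.6597904  0.72011796]
[[-0.965 -0.     0.262]
 [-0.262  0.001 -0.965]
 [-0.    -1.    -0.001]]
blue 1 (array([ 0.57808904, -0.23011479,  0.02816218]), np.float64(52.647981545559404), np.float64(942.0))
blue 1 (array([ 0.57761023, -0.2302455 ,  0.03827888]), np.float64(255.58586697424067), np.float64(657.0))
blue 2 (array([ 0.57770565, -0.23016987,  0.03226177]), np.float64(309.5991541714725), np.float64(1599.0))
yellow 1 (array([ 0.57277215,  0.0299688 , -0.00247391]), np.float64(33.56441368704344), np.float64(969.0))
yellow 1 (array([0.57277809, 0.0297334 , 0.00598778]), np.float64(107.27486351403306), np.float64(1433.0))
yellow 2 (array([ 5.72552522e-01,  2.98367443e-02, -5.13373816e-04]), np.float64(142.4702037677816), np.float64(2402.0))
red 1 (array([ 0.45235105, -0.09640241,  0.24027902]), np.float64(31.681522491349483), np.float64(968.0))
red 1 (array([ 0.45269658, -0.09665887,  0.2167201 ]), np.float64(184.23324875048058), np.float64(1029.0))
red 2 (array([ 0.45236146, -0.09654275,  0.24245513]), np.float64(220.60450595924647), np.float64(1997.0))
```

```bash
python3 - <<'E'
from fit import *
c,s=np.load("c0.npy",allow_pickle=True)
# post: base
def grey(im):
    h,S,v=hsv(im); m=((S<60)&(v<130)).astype(np.uint8)
    n,l,st,_=cv2.connectedComponentsWithStats(m); return fill((l==1+np.argmax(st[1:,4])).astype(np.uint8))
B=[cyl(.034,0,.006)]; 
for vs in([c],[s],[c,s]): print("post",fit(vs,B,(.532,-.45),grey,False))
# tape
def cream(im):
    m=hue(20,36,75,120)(im); return m
T=[cyl(.024,.032,.050)]
for vs in([c],[s],[c,s]): print("tape",fit(vs,T,(.42,-.345),cream,False))
for v,n in((c,"t"),(s,"s")):
    r=roi_of(v,T,(.42,-.345,0)); a=v["color"][r[1]:r[3],r[0]:r[2]]; m=cream(a); a=a[:,:,::-1].copy(); a[m>0]=a[m>0]//2+np.array([0,0,127],np.uint8); cv2.imwrite(f"pics/m{n}.png",cv2.resize(a,None,fx=6,fy=6,interpolation=0))
# white corners
q=np.array([(55,250),(440,125),(540,295),(140,450)])/11+[368,202]
print(back(c,q,.032))
# pixel samples
for u in((384,228),(395,220),(373,228),(400,232),(380,218)): print(u,c["color"][u[1],u[0]])
E
cd pics; python3 -c "
import cv2,numpy as np
a=cv2.imread('mt.png');b=cv2.imread('ms.png');h=max(len(a),len(b))
p=lambda i:np.pad(i,((0,h-len(i)),(0,0),(0,0)))
o=np.hstack([p(a),p(b)]);print(o.shape);cv2.imwrite('mm.png',cv2.resize(o,(800,int(800*h/o.shape[1]))))"
```

```text
post (array([ 0.53443182, -0.45269402]), np.float64(18.177085736255286), np.float64(561.0))
post (array([ 0.53467269, -0.45467965]), np.float64(38.57362552864283), np.float64(280.0))
post (array([ 0.53441617, -0.45287282]), np.float64(59.745759323337175), np.float64(841.0))
tape (array([ 0.42499712, -0.3468056 ]), np.float64(17.154801999231065), np.float64(305.0))
tape (array([ 0.42514384, -0.34986225]), np.float64(86.77184159938486), np.float64(196.0))
tape (array([ 0.42503964, -0.34711145]), np.float64(107.35088043060361), np.float64(501.0))
[[ 0.43384874 -0.29512791  0.032     ]
 [ 0.46252649 -0.38098538  0.032     ]
 [ 0.424733   -0.40314178  0.032     ]
 [ 0.38937407 -0.31416142  0.032     ]]
(384, 228) [72 68 54]
(395, 220) [168 156 111]
(373, 228) [140 136 129]
(400, 232) [135 127 112]
(380, 218) [175 139  97]
(384, 780, 3)
```

View pics/mm.png

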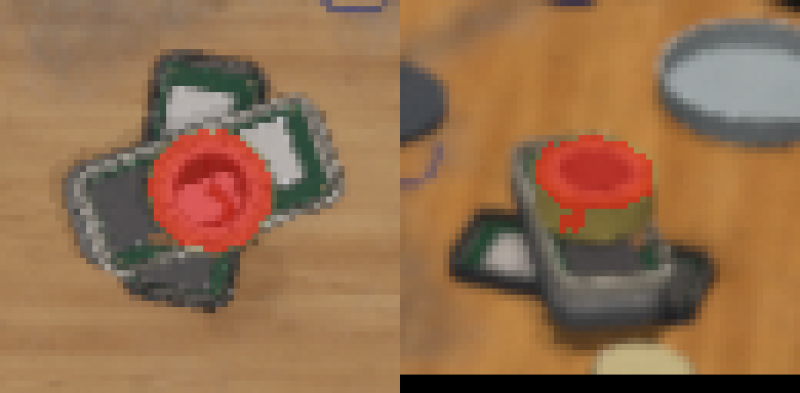

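```bash
cat > d.py <<'E'
from h import *
import sys
# usage: d.py x y z jaw_deg
x,y,z,a=map(float,sys.argv[1:5]); o=bot.get_obs()
C=R.from_quat(o["tool_rot"]); yv=np.array([0,0,-1.]); a=np.radians(a)
zv=np.array([np.cos(a),np.sin(a),0]); 
cur=C.as_matrix()
T=R.from_matrix(np.c_[np.cross(yv,zv),yv,zv])
sh=C.inv().apply(np.array([x,y,z])-o["eef_pos"])/.025
rv=np.degrees((C.inv()*T).as_rotvec())/10
print("shift",sh.round(3),"turn",rv.round(3)); print("clock",o["clock"],"pos",np.round(o["eef_pos"],4),"jaw",np.degrees(np.arctan2(cur[1,2],cur[0,2])).round(1),"q",np.round(o["joint_pos"],2),"f",np.round(o["ft_force"],1),"w",round(o["grip_width"],4))
E
python3 d.py .425 -.347 .12 -74.8
```

```text
shift [-12.775   4.433  -2.135] turn [ 0.007 -0.003 -0.   ]
clock 0.2 pos [ 0.1308 -0.4822  0.2308] jaw -74.8 q [-1.31  0.24  0.    1.34  0.    1.57] f [-0.3  0.6 -0.6] w 0.0858
```

```bash
python3 -m handwheel '[[-2,0.5,-0.4,0,0,0],[-4.4,1.5,-0.8,0,0,0],[-6.8,2.5,-1.2,0,0,0],[-9.2,3.4,-1.6,0,0,0],[-11,4,-1.9,0,0,0]]' 1; python3 d.py .425 -.347 .08 -74.8
```

```text
clock: 0.82
eef_pos: [0.3853, -0.3635, 0.1303]
tool_rot: [-0.094, 0.701, -0.701, 0.093]
ft_force: [-1.0, -1.0, -0.3]
grip_width: 0.0855
shift [-1.707  2.01  -0.219] turn [ 0.003 -0.001  0.002]
clock 0.825 pos [ 0.3853 -0.3635  0.1303] jaw -74.8 q [-0.76  0.36 -0.1   1.11 -0.    2.12] f [-1.  -1.  -0.3] w 0.0855
```

```bash
python3 -m handwheel '[[-0.8,0.5,-0.1,0,0,0],[-1.5,1.2,-0.2,0,0,0],[-1.7,2,-0.22,0,0,0],[-1.7,2,-0.22,0,0,0],[-1.7,2,-0.22,0,0,0]]'; python3 d.py .425 -.347 .034 -74.8
```

```text
clock: 1.45
eef_pos: [0.4229, -0.3491, 0.0817]
tool_rot: [0.093, -0.701, 0.701, -0.093]
ft_force: [0.3, -0.2, 0.1]
grip_width: 0.0855
shift [-0.102  1.907 -0.058] turn [-0.002 -0.011  0.   ]
clock 1.45 pos [ 0.4229 -0.3491  0.0817] jaw -74.9 q [-0.69  0.44 -0.11  1.01 -0.    2.19] f [ 0.3 -0.2  0.1] w 0.0855
```

```bash
python3 - <<'E'
from h import *
s=bot.camera("side"); c=bot.camera("top")
crop(s,310,90,430,210,5,"pics/s4.png");crop(c,350,180,450,260,5,"pics/t4.png")
E
```

```text
(no output)
```

View pics/s4.png

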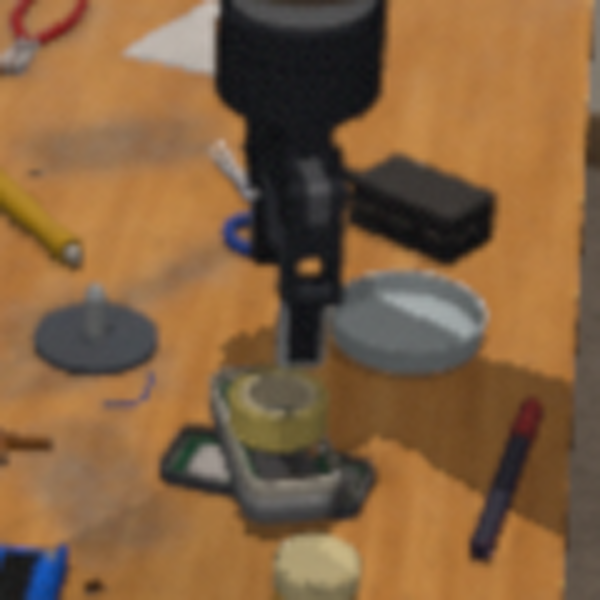

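View pics/t4.png

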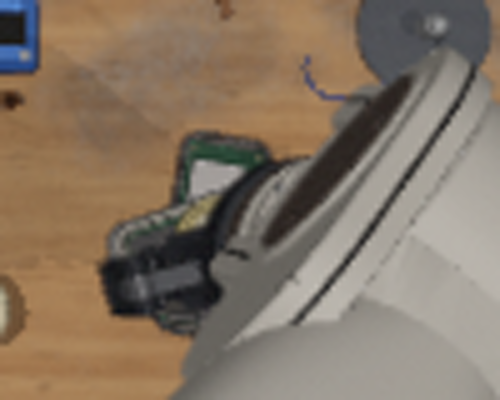

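```bash
python3 d.py .425 -.347 .034 -74.8; python3 -m handwheel '[[-0.08,0.5,-0.04,0,0,0],[-0.08,1,-0.04,0,0,0],[-0.08,1.4,-0.04,0,0,0],[-0.08,1.8,-0.04,0,0,0],[-0.08,1.85,-0.04,0,0,0]]'; python3 d.py .425 -.347 .034 -74.8
```

```text
shift [-0.086  1.932 -0.075] turn [-0.008 -0.01  -0.005]
clock 1.55 pos [ 0.4234 -0.3493  0.0823] jaw -74.9 q [-0.69  0.44 -0.11  1.01 -0.    2.19] f [-0.1  0.6  0.1] w 0.0855
clock: 2.17
eef_pos: [0.4244, -0.3463, 0.0338]
tool_rot: [-0.094, 0.701, -0.7, 0.093]
ft_force: [0.4, 0.6, 0.2]
grip_width: 0.0854
shift [-0.015 -0.007  0.035] turn [ 0.011 -0.003  0.008]
clock 2.175 pos [ 0.4244 -0.3463  0.0338] jaw -74.8 q [-0.68  0.5  -0.17  0.91 -0.    2.19] f [0.4 0.6 0.2] w 0.0854
```

```bash
python3 -m handwheel '[[0,0,0.02,0,0,0],[0,0,0.02,0,0,0],[0,0,0.02,0,0,0],[0,0,0.02,0,0,0],[0,0,0.02,0,0,0]]' -1; python3 - <<'E'
from h import *
s=bot.camera("side"); 
crop(s,310,110,410,210,6,"pics/s5.png")
E
python3 d.py .425 -.347 .034 -74.8
```

```text
clock: 2.8
eef_pos: [0.4259, -0.3479, 0.036]
tool_rot: [0.093, -0.7, 0.701, -0.094]
ft_force: [0.4, 0.4, 4.9]
grip_width: 0.0452
shift [ 0.024  0.081 -0.043] turn [-0.01  -0.003 -0.006]
clock 2.85 pos [ 0.4258 -0.3479  0.036 ] jaw -74.8 q [-0.68  0.5  -0.16  0.91 -0.    2.19] f [-0.8 -0.2  5.6] w 0.0453
```

View pics/s5.png

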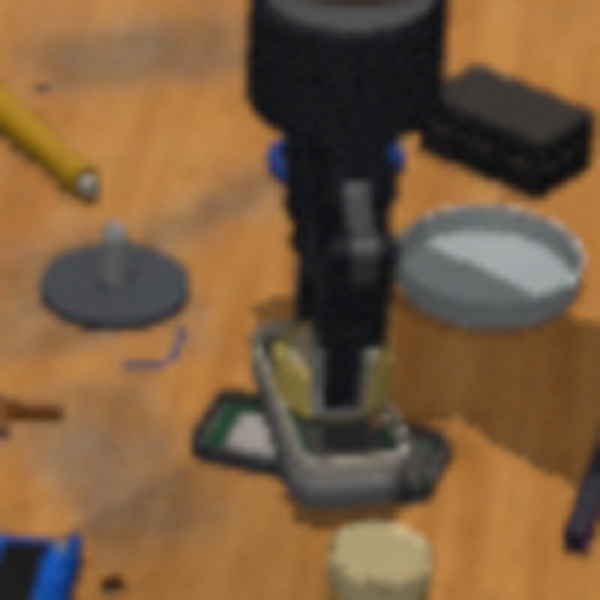

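```bash
python3 - <<'E'
from h import *
s=np.load("c0.npy",allow_pickle=True)[1]
j=np.array([-.262,.965])
for r in(.0226,.03,.037):
  for z in(.028,.032,.036,.04):
    p=np.r_[np.array([.4258,-.3479])+j*r,z]; print(r,z,((proj(s,p)[0]-[310,110])*6).round(0))
E
```

```text
0.0226 0.028 [335. 423.]
0.0226 0.032 [335. 414.]
0.0226 0.036 [336. 406.]
0.0226 0.04 [336. 398.]
0.03 0.028 [337. 433.]
0.03 0.032 [338. 425.]
0.03 0.036 [338. 417.]
0.03 0.04 [339. 409.]
0.037 0.028 [340. 443.]
0.037 0.032 [340. 435.]
0.037 0.036 [341. 427.]
0.037 0.04 [341. 419.]
```

```bash
python3 -m handwheel '[[0,-0.2,0,0,0,0],[0,-0.6,0,0,0,0],[0,-1.2,0,0,0,0],[0,-2,0,0,0,0],[0,-2.6,0,0,0,0]]' ; python3 - <<'E'
from h import *
s=bot.camera("side"); c=bot.camera("top")
crop(s,310,100,410,200,6,"pics/s6.png"); np.save("c1.npy",[c,s],allow_pickle=True)
E
python3 d.py .5344 -.4529 .1 -74.8
```

```text
clock: 3.48
eef_pos: [0.4257, -0.3477, 0.1018]
tool_rot: [0.093, -0.701, 0.701, -0.094]
ft_force: [0.9, 0.0, 0.4]
grip_width: 0.0448
shift [-3.068  0.131  5.164] turn [-0.021 -0.002 -0.015]
clock 3.575 pos [ 0.4266 -0.3484  0.1026] jaw -74.8 q [-0.68  0.42 -0.08  1.06  0.    2.19] f [ 0.7 -0.2 -0.2] w 0.0447
```

View pics/s6.png

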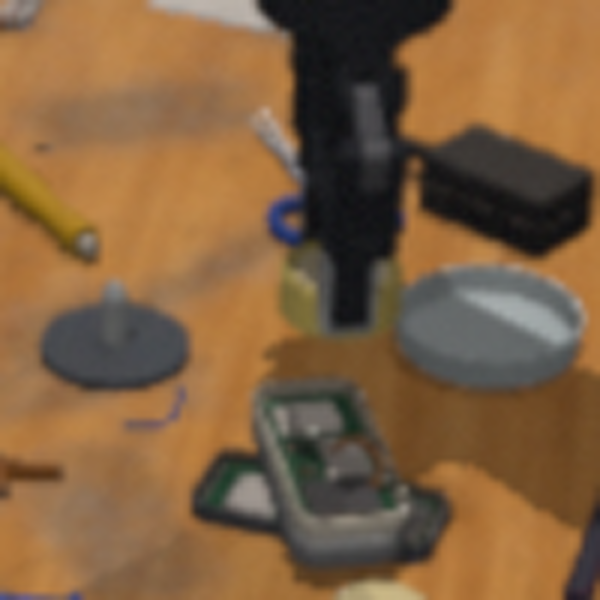

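```bash
python3 - <<'E'
from h import *
c=np.load("c0.npy",allow_pickle=True)[0]; print(back(c,(360+463/6,160+149/6),.036))
E
python3 -m handwheel '[[-0.5,0.1,1,0,0,0],[-1.3,0.1,2.2,0,0,0],[-2.1,0.1,3.6,0,0,0],[-2.8,0.1,4.8,0,0,0],[-3.06,0.1,5.16,0,0,0]]'; python3 -m handwheel '[[0,0,0,0,0,0],[0,0,0,0,0,0],[0,0,0,0,0,0],[0,0,0,0,0,0],[0,0,0,0,0,0]]'; python3 - <<'E'
from h import *
s=bot.camera("side"); c=bot.camera("top")
crop(s,270,90,370,190,5,"pics/s7.png"); crop(c,380,140,480,240,5,"pics/t7.png")
E
python3 d.py .5344 -.4529 .05 -74.8
```

```text
[[ 0.5330848  -0.45169793  0.036     ]]
clock: 4.2
eef_pos: [0.5337, -0.4529, 0.0961]
tool_rot: [-0.093, 0.701, -0.701, 0.093]
ft_force: [1.2, -0.2, -0.2]
grip_width: 0.0449
clock: 4.82
eef_pos: [0.5327, -0.4517, 0.0979]
tool_rot: [0.093, -0.701, 0.701, -0.093]
ft_force: [0.1, -0.4, 0.0]
grip_width: 0.0451
shift [-0.05   1.911  0.061] turn [-0.001 -0.003 -0.001]
clock 4.925 pos [ 0.5328 -0.4518  0.0978] jaw -74.8 q [-0.7   0.71  0.41  1.26 -0.    2.17] f [-0.3 -0.4 -0.6] w 0.0452
```

View pics/s7.png

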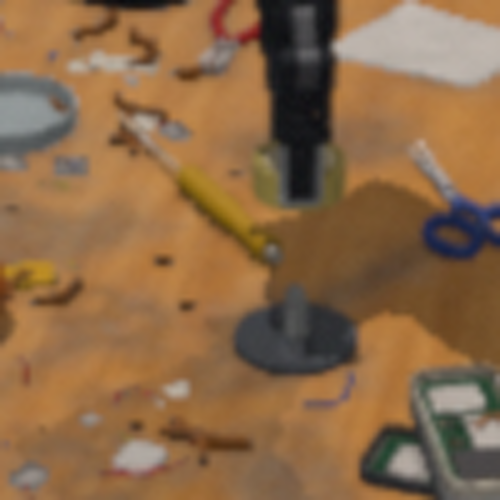

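View pics/t7.png

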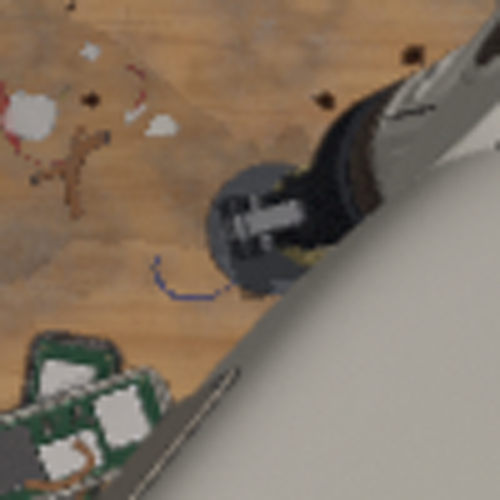

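```bash
python3 -m handwheel '[[-0.03,0.8,0.04,0,0,0],[-0.03,1.7,0.04,0,0,0],[-0.03,2.4,0.04,0,0,0],[-0.03,3,0.04,0,0,0],[-0.03,3.3,0.04,0,0,0]]';  python3 -m handwheel '[[0,0,0,0,0,0],[0,0.04,0,0,0,0],[0,0.08,0,0,0,0],[0,0.1,0,0,0,0],[0,0.1,0,0,0,0]]';python3 - <<'E'
from h import *
s=bot.camera("side")
crop(s,270,90,370,190,6,"pics/s8.png")
E
python3 d.py .534 -.4524 .011 -74.8
```

```text
clock: 5.55
eef_pos: [0.5334, -0.4523, 0.0138]
tool_rot: [-0.094, 0.701, -0.701, 0.093]
ft_force: [-1.4, -0.4, 0.2]
grip_width: 0.0453
clock: 6.18
eef_pos: [0.5339, -0.4526, 0.0127]
tool_rot: [0.093, -0.701, 0.701, -0.093]
ft_force: [0.8, -0.4, -0.5]
grip_width: 0.0448
shift [-0.008  0.069 -0.007] turn [-0.001 -0.003 -0.001]
clock 6.225 pos [ 0.5338 -0.4526  0.0127] jaw -74.8 q [-0.7   0.78  0.31  1.09 -0.    2.17] f [-0.1  0.6 -0.1] w 0.0451
```

View pics/s8.png

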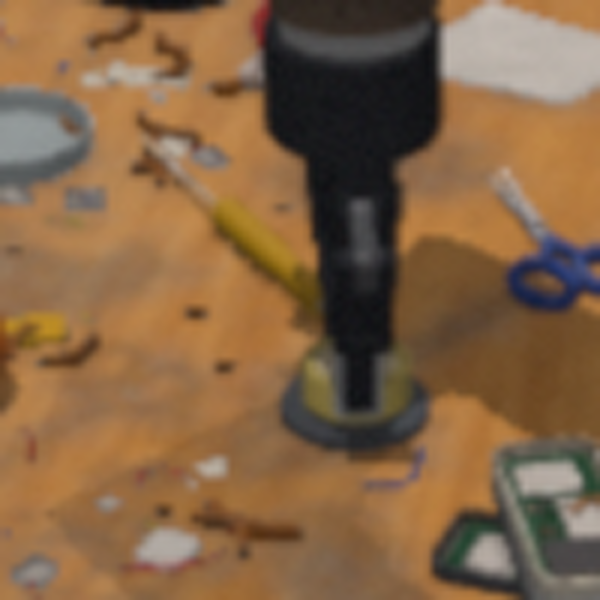

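Not yet in contact (0 N); I step further down.

```bash
python3 -m handwheel '[[0,0.05,0,0,0,0],[0,0.08,0,0,0,0],[0,0.1,0,0,0,0],[0,0.1,0,0,0,0],[0,0.1,0,0,0,0]]'; python3 -m handwheel '[[0,0.04,0,0,0,0],[0,0.08,0,0,0,0],[0,0.08,0,0,0,0],[0,0.08,0,0,0,0],[0,0.08,0,0,0,0]]'; python3 d.py .534 -.4524 .008 -74.8
```

```text
clock: 6.85
eef_pos: [0.5338, -0.4526, 0.0101]
tool_rot: [0.093, -0.701, 0.701, -0.093]
ft_force: [0.8, -0.1, -0.3]
grip_width: 0.045
clock: 7.48
eef_pos: [0.534, -0.4527, 0.0096]
tool_rot: [0.093, -0.701, 0.701, -0.094]
ft_force: [-1.7, 1.5, 6.1]
grip_width: 0.0452
shift [-0.004  0.063 -0.01 ] turn [-0.004 -0.003 -0.003]
clock 7.475 pos [ 0.534  -0.4527  0.0096] jaw -74.8 q [-0.7   0.79  0.3   1.09  0.    2.17] f [-1.7  1.5  6.1] w 0.0452
```

```bash
python3 -m handwheel '[[0,0,0,0,0,0],[0,0,0,0,0,0],[0,0,0,0,0,0],[0,0,0,0,0,0],[0,-0.2,0,0,0,0]]' 1;python3 -m handwheel '[[0,-0.5,0,0,0,0],[0,-1.5,0,0,0,0],[0,-3,0,0,0,0],[0,-4.5,0,0,0,0],[0,-5.2,0,0,0,0]]';  python3 d.py .50 -.25 .2 20;  python3 d.py .5 -.25 .2 -160
```

```text
clock: 8.1
eef_pos: [0.5334, -0.4522, 0.0125]
tool_rot: [-0.094, 0.701, -0.701, 0.093]
ft_force: [0.3, 0.2, 0.0]
grip_width: 0.0853
clock: 8.72
eef_pos: [0.5351, -0.4536, 0.1478]
tool_rot: [0.092, -0.699, 0.703, -0.095]
ft_force: [0.4, -0.1, 0.2]
grip_width: 0.0856
shift [-0.785 -2.128 -8.218] turn [-3.900e-02 -9.483e+00  9.000e-03]
clock 8.725 pos [ 0.5351 -0.4536  0.1478] jaw -74.8 q [-0.7   0.69  0.49  1.37  0.    2.17] f [ 0.4 -0.1  0.2] w 0.0856
shift [-0.785 -2.128 -8.218] turn [-0.009  8.517 -0.038]
clock 8.725 pos [ 0.5351 -0.4536  0.1478] jaw -74.8 q [-0.7   0.69  0.49  1.37  0.    2.17] f [ 0.4 -0.1  0.2] w 0.0856
```

```bash
python3 -m handwheel '[[-0.1,-0.5,-2,0,-1,0],[-0.2,-1,-4.4,0,-2,0],[-0.4,-1.5,-6.8,0,-3,0],[-0.6,-2,-9.2,0,-4,0],[-0.6,-2,-11.6,0,-5,0]]';  python3 d.py .4 -.05 .2 20
```

```text
clock: 9.35
eef_pos: [0.4732, -0.1673, 0.1957]
tool_rot: [0.381, -0.593, 0.596, -0.384]
ft_force: [0.7, 0.7, 0.3]
grip_width: 0.0855
shift [-3.057 -0.195 -4.608] turn [-0.03  -4.45   0.007]
clock 9.35 pos [ 0.4732 -0.1673  0.1957] jaw -24.5 q [-0.34  0.26 -0.07  1.24  0.    1.66] f [0.7 0.7 0.3] w 0.0855
```

```bash
python3 -m handwheel '[[-0.6,-0.1,-1,0,-1,0],[-1.5,-0.2,-2.2,0,-2,0],[-2.4,-0.2,-3.6,0,-3,0],[-3,-0.2,-4.6,0,-4,0],[-3,-0.2,-4.6,0,-4.5,0]]';  python3 - <<'E'
from h import *
s=bot.camera("side"); c=bot.camera("top"); np.save("c2.npy",[c,s],allow_pickle=True)
crop(s,265,110,400,210,5,"pics/s9.png"); crop(c,365,155,465,255,6,"pics/t9.png")
E
```

```text
clock: 9.98
eef_pos: [0.3985, -0.051, 0.1994]
tool_rot: [-0.581, 0.402, -0.403, 0.581]
ft_force: [-0.4, -0.5, -1.0]
grip_width: 0.0855
```

View pics/s9.png

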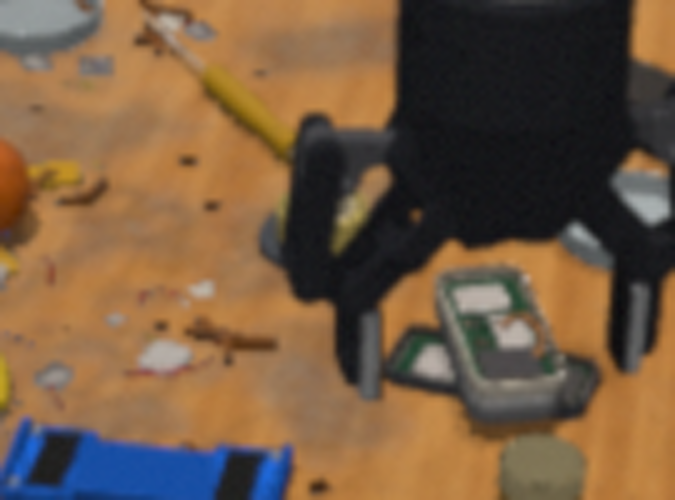

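View pics/t9.png

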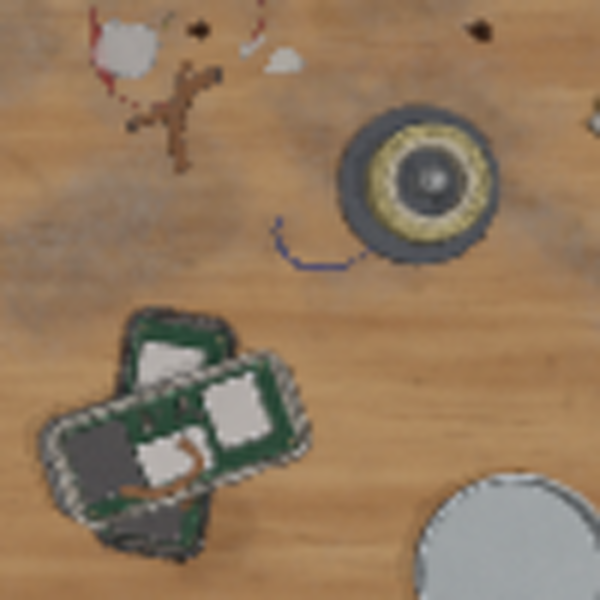

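```bash
python3 - <<'E'
from fit import *
c,s=np.load("c2.npy",allow_pickle=True)
q=np.array([(72,478),(292,398),(162,385),(205,490)])/6+[365,155]-.5
b=back(c,q,.032); print(b, b.mean(0)); d=b[1]-b[0]; e=b[3]-b[2]; print(np.hypot(*d[:2]),np.degrees(np.arctan2(d[1],d[0])),np.hypot(*e[:2]))
# overlay white box at fit, refine by eye; also white-rim fit in both views
W=[box(0,0,.104,.047,.024,.032)]
G=[box(0,0,.108,.046,.008,.024)]
def ov(c,p,roi,k,fn,sol,col):
    x0,y0,x1,y1=roi; im=cv2.resize(np.ascontiguousarray(c["color"][y0:y1,x0:x1,::-1]),None,fx=k,fy=k,interpolation=cv2.INTER_CUBIC)
    for P,S,cl in zip(p,sol,col):
        Rz=R.from_euler('z',P[2]).as_matrix()
        for z in sorted(set(S[0][:,2])):
            k4=[v for v in S[0] if v[2]==z]; k4=np.array([k4[i] for i in(0,1,3,2)])
            u=(proj(c,k4@Rz.T+[P[0],P[1],0])+.5-[x0,y0])*k
            cv2.polylines(im,[np.round(u).astype(int)],True,cl,1)
    cv2.imwrite(fn,im)
P=(b.mean(0)[0],b.mean(0)[1],np.arctan2(d[1],d[0]))
ov(c,[P],(368,200,422,254),11,"pics/ot.png",[W],[(0,0,255)]); ov(s,[P],(335,155,395,205),11,"pics/os.png",[W],[(0,0,255)])
E
```

```text
[[ 0.41072024 -0.30376582  0.032     ]
 [ 0.44425422 -0.39359708  0.032     ]
 [ 0.44914582 -0.34052655  0.032     ]
 [ 0.40631025 -0.35807061  0.032     ]] [ 0.42760763 -0.34899001  0.032     ]
0.0958863094419113 -69.52941643298485 0.04628908315765153
```

View pics/ot.png

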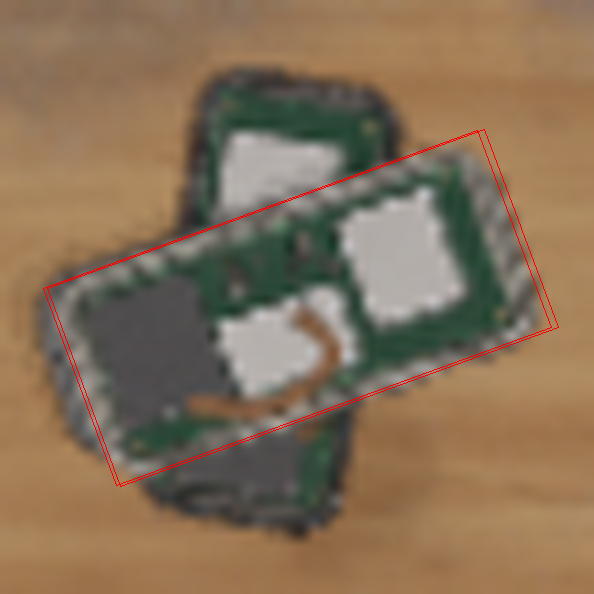

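View pics/os.png

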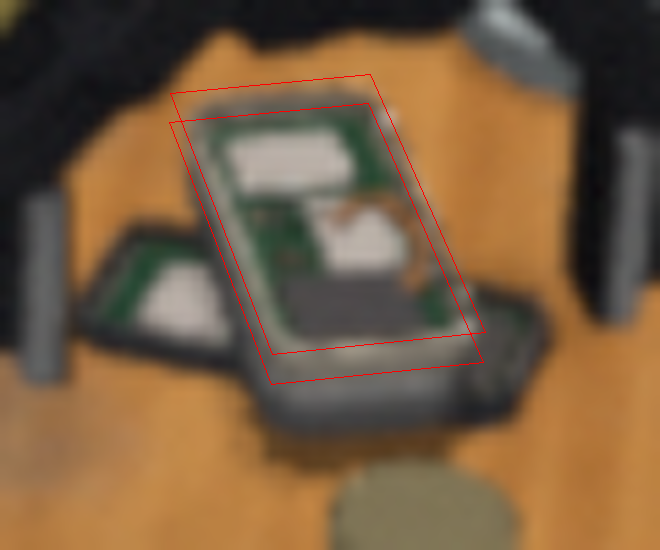

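```bash
python3 d.py .5 -.163 .03 20.5
```

```text
shift [5.543 6.788 2.213] turn [-0.013 -0.028  0.007]
clock 10.075 pos [ 0.3997 -0.052   0.1994] jaw 20.2 q [-0.13  0.07 -0.29  1.21 -0.    1.09] f [0.7 0.2 0. ] w 0.0856
```

```bash
python3 -m handwheel '[[1.5,0,0.6,0,0,0],[3.5,1,1.4,0,0,0],[5.3,3,2.1,0,0,0],[5.54,5,2.2,0,0,0],[5.54,6.4,2.2,0,0,0]]' 0.1; python3 -m handwheel '[[0,0.4,0,0,0,0],[0,0.7,0,0,0,0],[0,0.9,0,0,0,0],[0,1,0,0,0,0],[0,1,0,0,0,0]]'; python3 d.py .5 -.163 .00 20.5
```

```text
clock: 10.7
eef_pos: [0.4987, -0.1647, 0.0358]
tool_rot: [0.579, -0.406, 0.405, -0.579]
ft_force: [-0.3, 0.3, -0.3]
grip_width: 0.0474
clock: 11.32
eef_pos: [0.4994, -0.1635, 0.0138]
tool_rot: [-0.58, 0.404, -0.405, 0.58]
ft_force: [0.0, 0.0, -0.1]
grip_width: 0.0468
shift [-0.01   0.551  0.03 ] turn [-0.006 -0.032  0.005]
clock 11.325 pos [ 0.4994 -0.1635  0.0138] jaw 20.2 q [-0.32  0.49 -0.25  0.83 -0.    0.9 ] f [ 0.   0.  -0.1] w 0.0468
```

```bash
python3 -m handwheel '[[0,0.1,0,0,0,0],[0,0.2,0,0,0,0],[0,0.25,0,0,0,0],[0,0.28,0,0,0,0],[0,0.28,0,0,0,0]]'; python3 -m handwheel '[[0,0.04,0,0,0,0],[0,0.08,0,0,0,0],[0,0.12,0,0,0,0],[0,0.12,0,0,0,0],[0,0.12,0,0,0,0]]'
```

```text
clock: 11.95
eef_pos: [0.4988, -0.1634, 0.006]
tool_rot: [0.58, -0.405, 0.405, -0.58]
ft_force: [0.5, 0.1, 0.1]
grip_width: 0.0468
clock: 12.58
eef_pos: [0.4989, -0.1634, 0.0031]
tool_rot: [-0.58, 0.405, -0.405, 0.58]
ft_force: [0.5, 0.3, 1.2]
grip_width: 0.0466
```

```bash
python3 -m handwheel '[[0,0.04,0,0,0,0],[0,0.08,0,0,0,0],[0,0.08,0,0,0,0],[0,0.08,0,0,0,0],[0,0.08,0,0,0,0]]'; python3 -m handwheel '[[0,0.04,0,0,0,0],[0,0.08,0,0,0,0],[0,0.08,0,0,0,0],[0,0.08,0,0,0,0],[0,0.08,0,0,0,0]]'
```

```text
clock: 13.2
eef_pos: [0.4989, -0.1635, 0.0011]
tool_rot: [-0.58, 0.405, -0.405, 0.58]
ft_force: [-0.6, -0.5, 0.5]
grip_width: 0.047
clock: 13.82
eef_pos: [0.4989, -0.1634, -0.0009]
tool_rot: [-0.58, 0.405, -0.405, 0.58]
ft_force: [0.5, 0.3, -0.4]
grip_width: 0.0471
```

```bash
python3 -m handwheel '[[0,0.04,0,0,0,0],[0,0.06,0,0,0,0],[0,0.06,0,0,0,0],[0,0.06,0,0,0,0],[0,0.06,0,0,0,0]]'; python3 -m handwheel '[[0,0.04,0,0,0,0],[0,0.06,0,0,0,0],[0,0.06,0,0,0,0],[0,0.06,0,0,0,0],[0,0.06,0,0,0,0]]'; python3 -m handwheel '[[0,0.04,0,0,0,0],[0,0.06,0,0,0,0],[0,0.06,0,0,0,0],[0,0.06,0,0,0,0],[0,0.06,0,0,0,0]]'
```

```text
clock: 14.45
eef_pos: [0.4989, -0.1634, -0.0024]
tool_rot: [-0.58, 0.405, -0.405, 0.58]
ft_force: [-0.1, 0.5, 0.3]
grip_width: 0.0467
clock: 15.08
eef_pos: [0.4989, -0.1634, -0.0025]
tool_rot: [-0.58, 0.405, -0.405, 0.58]
ft_force: [-3.3, 0.6, 10.4]
grip_width: 0.0468
clock: 15.7
eef_pos: [0.4989, -0.1634, -0.0025]
tool_rot: [-0.58, 0.404, -0.405, 0.58]
ft_force: [-6.8, 2.5, 22.0]
grip_width: 0.0475
```

```bash
python3 -m handwheel '[[0,-1,0,0,0,0],[0,-2,0,0,0,0],[0,-3.2,0,0,0,0],[0,-4,0,0,0,0],[0,-4,0,0,0,0]]' 0.55; python3 d.py .427 -.3475 .08 20.5
```

```text
clock: 16.32
eef_pos: [0.5003, -0.1639, 0.0961]
tool_rot: [-0.579, 0.403, -0.406, 0.58]
ft_force: [0.2, -0.1, -0.2]
grip_width: 0.0664
shift [ 5.88   0.644 -5.287] turn [-0.018 -0.033  0.015]
clock 16.325 pos [ 0.5003 -0.1639  0.0961] jaw 20.2 q [-0.32  0.39 -0.16  1.02 -0.    0.9 ] f [ 0.2 -0.1 -0.2] w 0.0664
```

```bash
python3 -m handwheel '[[1,-0.5,-1,0,0,0],[2.6,-0.5,-2.4,0,0,0],[4.2,-0.2,-3.8,0,0,0],[5.4,0.2,-4.9,0,-0.03,0],[5.88,0.6,-5.28,0,-0.03,0]]'; python3 -m handwheel '[[0,0,0,0,0,0],[0,0,0,0,0,0],[0,0,0,0,0,0],[0,0,0,0,0,0],[0,0,0,0,0,0]]'; python3 d.py .427 -.3475 .023 20.5
```

```text
clock: 16.95
eef_pos: [0.424, -0.3484, 0.0778]
tool_rot: [-0.58, 0.405, -0.403, 0.58]
ft_force: [0.0, 0.1, -0.9]
grip_width: 0.0658
clock: 17.58
eef_pos: [0.4261, -0.3465, 0.0799]
tool_rot: [0.581, -0.403, 0.403, -0.581]
ft_force: [-0.2, 0.7, 0.2]
grip_width: 0.0658
shift [0.047 2.276 0.019] turn [-0.002  0.003  0.003]
clock 17.575 pos [ 0.4261 -0.3465  0.0799] jaw 20.5 q [-0.68  0.45 -0.11  1.01  0.    0.53] f [-0.2  0.7  0.2] w 0.0658
```

```bash
python3 -m handwheel '[[0.04,0.6,0.02,0,0,0],[0.04,1.2,0.02,0,0,0],[0.04,1.8,0.02,0,0,0],[0.04,2.2,0.02,0,0,0],[0.04,2.27,0.02,0,0,0]]'; python3 - <<'E'
from h import *
s=bot.camera("side"); crop(s,320,120,410,210,6,"pics/s10.png")
E
python3 d.py .427 -.3475 .023 20.5
```

```text
clock: 18.2
eef_pos: [0.4258, -0.3472, 0.0215]
tool_rot: [-0.581, 0.404, -0.402, 0.581]
ft_force: [-0.3, -0.3, 0.1]
grip_width: 0.0661
shift [ 0.015 -0.041  0.031] turn [ 0.004 -0.003 -0.007]
clock 18.25 pos [ 0.4261 -0.3474  0.022 ] jaw 20.5 q [-0.68  0.52 -0.17  0.88  0.    0.53] f [ 0.5 -0.3 -0.5] w 0.0659
```

View pics/s10.png

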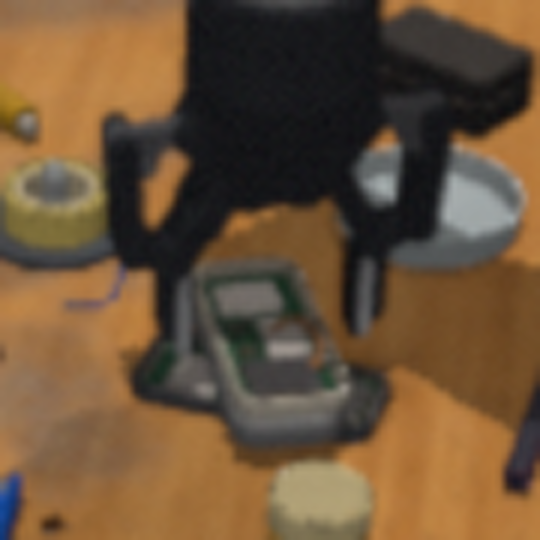

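```bash
python3 -m handwheel '[[0,-0.04,0.02,0,0,0],[0,-0.04,0.02,0,0,0],[0,-0.04,0.02,0,0,0],[0,-0.04,0.02,0,0,0],[0,-0.04,0.02,0,0,0]]' -1; python3 d.py .427 -.3475 .023 20.5;  python3 -m handwheel '[[0,-0.1,0,0,0,0],[0,-0.3,0,0,0,0],[0,-0.6,0,0,0,0],[0,-0.9,0,0,0,0],[0,-1,0,0,0,0]]'; python3 - <<'E'
from h import *
s=bot.camera("side"); crop(s,320,120,410,210,6,"pics/s11.png"); c=bot.camera("top"); crop(c,360,190,440,260,6,"pics/t11.png")
E
python3 d.py .427 -.3475 .023 20.5
```

```text
clock: 18.88
eef_pos: [0.4277, -0.3481, 0.0248]
tool_rot: [0.581, -0.402, 0.404, -0.581]
ft_force: [-0.1, 0.9, 5.5]
grip_width: 0.0446
shift [-0.032  0.073 -0.017] turn [-0.006 -0.003  0.011]
clock 18.875 pos [ 0.4277 -0.3481  0.0248] jaw 20.5 q [-0.68  0.51 -0.17  0.89  0.    0.53] f [-0.1  0.9  5.5] w 0.0446
clock: 19.5
eef_pos: [0.4274, -0.3479, 0.0497]
tool_rot: [0.581, -0.403, 0.404, -0.581]
ft_force: [-0.4, -0.0, -1.6]
grip_width: 0.0448
shift [-0.015  1.054 -0.007] turn [-0.003 -0.003  0.005]
clock 19.6 pos [ 0.4273 -0.3478  0.0493] jaw 20.5 q [-0.68  0.48 -0.14  0.94 -0.    0.53] f [ 0.8 -0.1 -1.1] w 0.0445
```

View pics/s11.png

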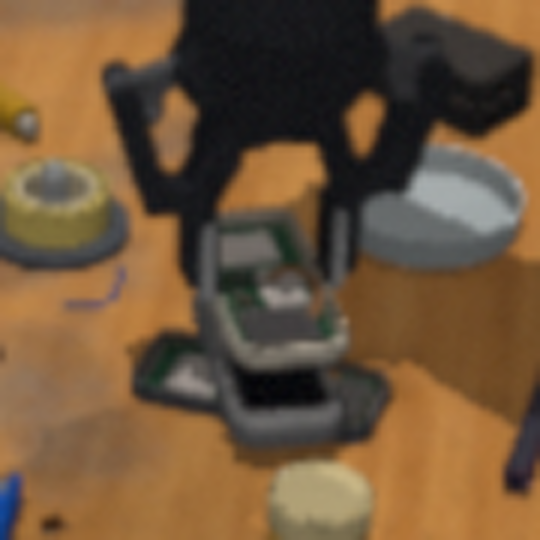

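```bash
python3 -m handwheel '[[0,-0.5,0,0,0,0],[0,-1,0,0,0,0],[0,-1.6,0,0,0,0],[0,-2,0,0,0,0],[0,-2.2,0,0,0,0]]'; python3 - <<'E'
from h import *
s=bot.camera("side"); np.save("c3.npy",[s],allow_pickle=True); crop(s,330,80,400,150,8,"pics/s12.png")
E
python3 d.py .578 -.230 .1 91.6
```

```text
clock: 20.23
eef_pos: [0.4274, -0.3479, 0.105]
tool_rot: [0.581, -0.403, 0.404, -0.581]
ft_force: [0.5, -0.7, -0.6]
grip_width: 0.0445
shift [-2.315  0.211  7.292] turn [ 1.000e-03 -7.113e+00  1.200e-02]
clock 20.275 pos [ 0.4274 -0.348   0.1052] jaw 20.5 q [-0.68  0.42 -0.08  1.07 -0.    0.53] f [-0.4 -0.5 -0.3] w 0.0452
```

View pics/s12.png

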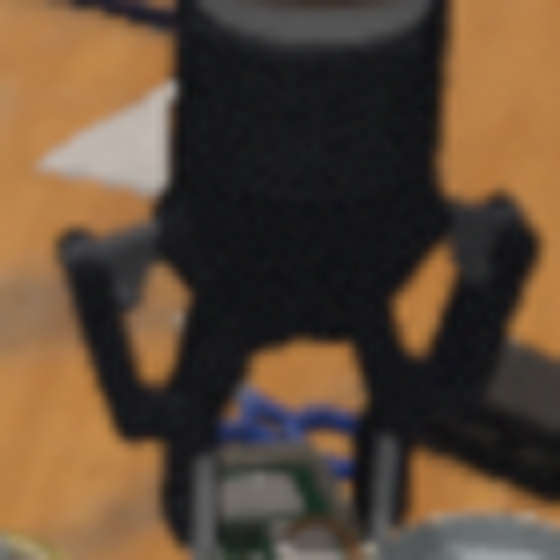

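Phone level in the grip. Now over to the blue cradle with the turn.

```bash
python3 -m handwheel '[[-0.4,0,1,0,-1,0],[-0.9,0,2.2,0,-2,0],[-1.4,0.1,3.6,0,-3,0],[-1.9,0.2,5,0,-4,0],[-2.2,0.2,6.2,0,-5,0]]';python3 d.py .578 -.230 .08 91.6
```

```text
clock: 20.9
eef_pos: [0.5534, -0.2404, 0.098]
tool_rot: [-0.697, 0.118, -0.117, 0.697]
ft_force: [0.2, -1.4, -2.0]
grip_width: 0.0446
shift [0.796 0.719 0.717] turn [-0.003 -2.076 -0.009]
clock 20.9 pos [ 0.5534 -0.2404  0.098 ] jaw 70.8 q [-0.41  0.53  0.08  1.12  0.   -0.08] f [ 0.2 -1.4 -2. ] w 0.0446
```

```bash
python3 -m handwheel '[[0.2,0.2,0.3,0,-0.7,0],[0.6,0.4,0.6,0,-1.5,0],[0.8,0.6,0.7,0,-2.08,0],[0.8,0.72,0.72,0,-2.08,0],[0.8,0.72,0.72,0,-2.08,0]]';python3 - <<'E'
from h import *
s=bot.camera("side"); c=bot.camera("top");np.save("c3.npy",[c,s],allow_pickle=True); crop(s,250,140,350,230,6,"pics/s13.png"); crop(c,310,120,390,210,6,"pics/t13.png")
E
python3 d.py .578 -.230 .03 91.6
```

```text
clock: 21.52
eef_pos: [0.5771, -0.2313, 0.0801]
tool_rot: [-0.707, -0.007, 0.008, 0.707]
ft_force: [0.9, -0.4, -0.4]
grip_width: 0.0448
shift [0.024 2.032 0.064] turn [-0.001 -0.04  -0.002]
clock 21.625 pos [ 0.5774 -0.2316  0.0808] jaw 91.2 q [-0.38  0.58  0.11  1.11 -0.   -0.4 ] f [-0.9 -0.7 -0.8] w 0.0448
```

View pics/s13.png

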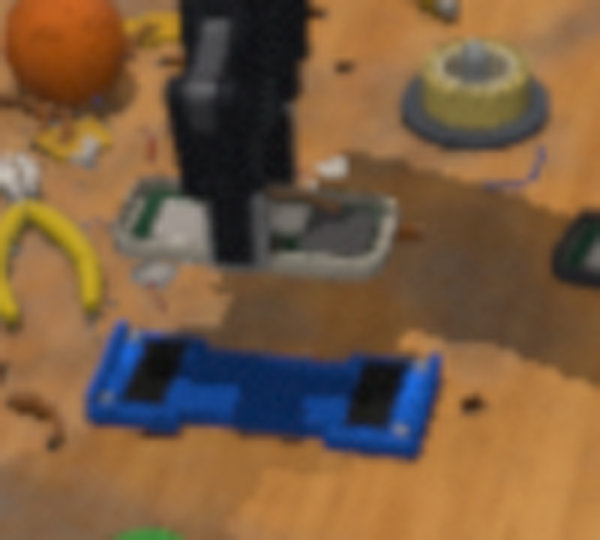

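View pics/t13.png

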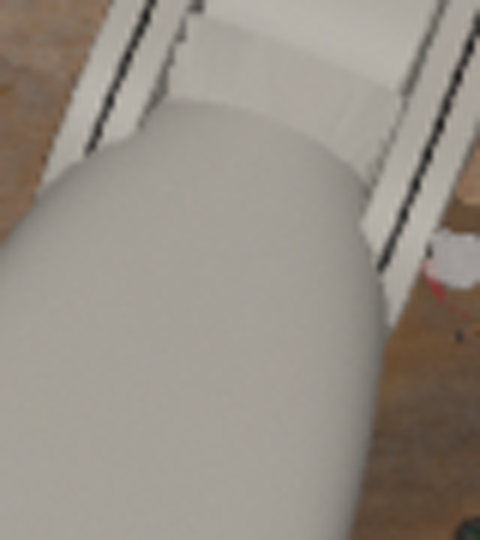

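```bash
python3 - <<'E'
from fit import *
c,s=np.load("c3.npy",allow_pickle=True)
for d in(-.004,-.002,0,.002,.004):
    b=box(0,0,.104,.047,.0797,.0877); Rz=R.from_euler('z',.021).as_matrix()
    q=(proj(s,b@Rz.T+[.5774+d,-.2316,0])+.5-[250,140])*6
    print(d,q.min(0).round(),q.max(0).round())
def m(im):
    h,S,v=hsv(im); return 0
E
```

```text
-0.004 [116. 169.] [414. 282.]
-0.002 [110. 168.] [409. 281.]
0 [105. 167.] [404. 281.]
0.002 [100. 167.] [399. 280.]
0.004 [ 95. 166.] [394. 280.]
```

```bash
python3 d.py .579 -.230 .013 91.6; python3 -m handwheel '[[0.05,0.8,0.06,0,-0.04,0],[0.05,1.6,0.06,0,-0.04,0],[0.05,2.2,0.06,0,-0.04,0],[0.05,2.6,0.06,0,-0.04,0],[0.05,2.7,0.06,0,-0.04,0]]'; python3 -m handwheel '[[0,0,0,0,0,0],[0,0,0,0,0,0],[0,0,0,0,0,0],[0,0,0,0,0,0],[0,0,0,0,0,0]]'; python3 d.py .579 -.230 .0108 91.6
```

```text
shift [0.065 2.712 0.063] turn [-0.001 -0.04  -0.002]
clock 21.625 pos [ 0.5774 -0.2316  0.0808] jaw 91.2 q [-0.38  0.58  0.11  1.11 -0.   -0.4 ] f [-0.9 -0.7 -0.8] w 0.0448
clock: 22.25
eef_pos: [0.5786, -0.2299, 0.0127]
tool_rot: [-0.707, -0.01, 0.011, 0.707]
ft_force: [-0.1, -0.3, -1.6]
grip_width: 0.045
clock: 22.88
eef_pos: [0.5791, -0.23, 0.0135]
tool_rot: [0.707, 0.01, -0.01, -0.707]
ft_force: [0.4, -0.4, -1.3]
grip_width: 0.0446
shift [-0.004  0.107  0.001] turn [0.001 0.007 0.002]
clock 22.875 pos [ 0.5791 -0.23    0.0135] jaw 91.7 q [-0.38  0.65  0.04  0.96 -0.   -0.41] f [ 0.4 -0.4 -1.3] w 0.0446
```

```bash
python3 -m handwheel '[[0,0.04,0,0,0,0],[0,0.08,0,0,0,0],[0,0.1,0,0,0,0],[0,0.1,0,0,0,0],[0,0.1,0,0,0,0]]'; python3 -m handwheel '[[0,0.02,0,0,0,0],[0,0.04,0,0,0,0],[0,0.04,0,0,0,0],[0,0.04,0,0,0,0],[0,0.04,0,0,0,0]]'
```

```text
clock: 23.5
eef_pos: [0.5789, -0.2299, 0.0109]
tool_rot: [-0.707, -0.01, 0.01, 0.707]
ft_force: [-0.6, 0.1, 1.8]
grip_width: 0.045
clock: 24.12
eef_pos: [0.5789, -0.2299, 0.0108]
tool_rot: [0.707, 0.01, -0.01, -0.707]
ft_force: [-3.2, 0.9, 6.7]
grip_width: 0.0448
```

```bash
python3 -m handwheel '[[0,0,0,0,0,0],[0,0,0,0,0,0],[0,0,0,0,0,0],[0,-0.2,0,0,0,0],[0,-0.8,0,0,0,0]]' 0.6;  python3 -m handwheel '[[0,-1.5,0,0,0,0],[0,-3,0,0,0,0],[0,-4.5,0,0,0,0],[0,-6,0,0,0,0],[0,-6.5,0,0,0,0]]'; python3 d.py .4 -.05 .2 20
```

```text
clock: 24.75
eef_pos: [0.5783, -0.2297, 0.0295]
tool_rot: [-0.707, -0.01, 0.011, 0.707]
ft_force: [-0.1, 0.1, -0.3]
grip_width: 0.0679
clock: 25.38
eef_pos: [0.5806, -0.2306, 0.1966]
tool_rot: [0.708, 0.013, -0.008, -0.706]
ft_force: [-0.5, -0.6, -0.5]
grip_width: 0.0684
shift [-7.01  -0.201  7.431] turn [-0.009  7.167  0.041]
clock 25.375 pos [ 0.5806 -0.2306  0.1966] jaw 91.7 q [-0.38  0.5   0.3   1.36  0.   -0.41] f [-0.5 -0.6 -0.5] w 0.0684
```

```bash
python3 -m handwheel '[[-1,0,1,0,1,0],[-2.6,0,2.6,0,2,0],[-4.2,0,4.4,0,3,0],[-5.8,0,6,0,4,0],[-7,-0.2,7.4,0,5,0]]';  python3 - <<'E'
from h import *
s=bot.camera("side"); c=bot.camera("top"); np.save("c4.npy",[c,s],allow_pickle=True)
crop(s,255,140,395,230,5,"pics/s14.png"); crop(c,320,130,440,250,5,"pics/t14.png")
E
python3 d.py .4 -.05 .2 20
```

```text
clock: 26.0
eef_pos: [0.3959, -0.0488, 0.1964]
tool_rot: [0.644, -0.292, 0.29, -0.644]
ft_force: [-0.4, -0.3, 0.6]
grip_width: 0.0682
shift [ 0.198 -0.118  0.094] turn [ 0.01   2.177 -0.013]
clock 26.1 pos [ 0.3949 -0.0479  0.1971] jaw 41.8 q [-0.12  0.06 -0.3   1.21  0.    0.72] f [ 0.4 -0.6  0.6] w 0.0686
```

View pics/s14.png

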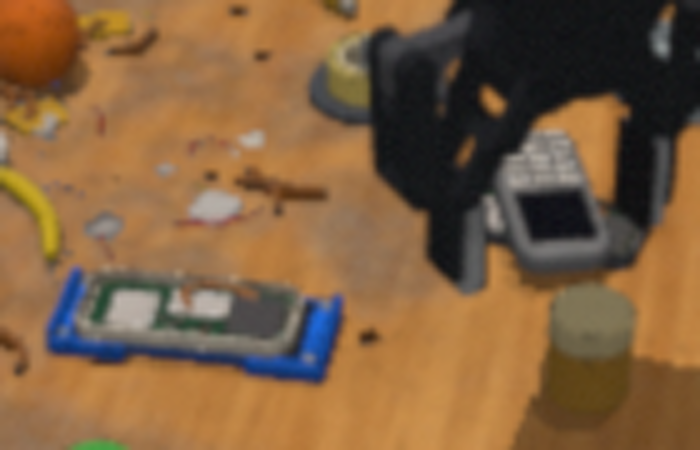

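View pics/t14.png

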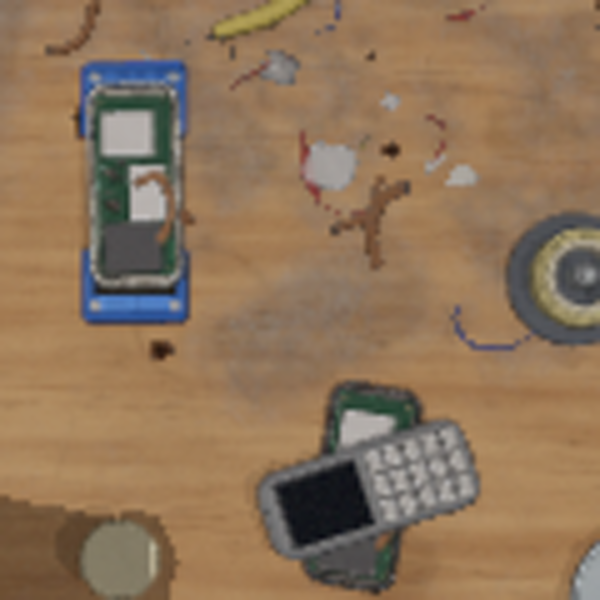

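```bash
cat > prof.py <<'E'
from fit import *
def profile(c,p,z,axis,rng,offs,chan):
    Rz=R.from_euler('z',p[2]).as_matrix(); out=[]
    img=c["color"].astype(np.float32)
    for t in rng:
        pts=np.array([[t,o,z] if axis==0 else [o,t,z] for o in offs])
        q=proj(c,pts@Rz.T+[p[0],p[1],0]).astype(np.float32)
        v=cv2.remap(img,q[:,0].reshape(1,-1),q[:,1].reshape(1,-1),cv2.INTER_LINEAR)[0]
        out.append(chan(v).mean())
    return np.array(out)
E
python3 - <<'E'
from prof import *
c,s=np.load("c4.npy",allow_pickle=True)
P=(.5778,-.2301,.028)
print(fit([c],CR,(.577,-.229,0),hue(100,125,110)))
r=np.arange(-.070,.0701,.002)
b=profile(c,P,.018,0,r,np.linspace(-.015,.015,11),lambda v:v[:,2]-v[:,0])
g=profile(c,P,.018,0,r,np.linspace(-.015,.015,11),lambda v:v[:,0])
for t,u,w in zip(r,b,g): print(round(t*1000),int(u),int(w),end=" | ")
print()
r=np.arange(-.034,.0341,.002)
for o in(-.035,.035):
    b=profile(c,P,.018,1,r,o+np.linspace(-.004,.004,5),lambda v:v[:,2]-v[:,0]); g=profile(c,P,.018,1,r,o+np.linspace(-.004,.004,5),lambda v:v[:,0])
    for t,u,w in zip(r,b,g): print(round(t*1000),int(u),int(w),end=" | ")
    print()
E
```

```text
(array([ 0.57683979, -0.22901771,  0.00325528]), np.float64(864.8476432141484), np.float64(117.0))
-70 -69 150 | -68 4 77 | -66 72 52 | -64 102 48 | -62 102 56 | -60 106 77 | -58 107 81 | -56 105 75 | -54 61 58 | -52 -2 45 | -50 -7 77 | -48 -13 124 | -46 -13 126 | -44 -7 94 | -42 0 63 | -40 -1 74 | -38 0 74 | -36 0 74 | -34 0 74 | -32 0 74 | -30 -1 74 | -28 -4 78 | -26 -9 84 | -24 -11 86 | -22 -10 86 | -20 -9 83 | -18 -5 86 | -16 -2 105 | -14 -1 122 | -12 -2 122 | -10 -5 125 | -8 -5 126 | -6 -5 126 | -4 -4 123 | -2 -5 120 | 0 -5 115 | 2 -13 104 | 4 -21 101 | 6 -21 107 | 8 -11 116 | 10 -3 119 | 12 3 77 | 14 6 59 | 16 3 88 | 18 -1 143 | 20 -4 150 | 22 -5 150 | 24 -5 149 | 26 -5 150 | 28 -5 151 | 30 -5 150 | 32 -5 150 | 34 -5 150 | 36 -4 146 | 38 -2 123 | 40 6 75 | 42 11 45 | 44 8 50 | 46 1 68 | 48 -9 111 | 50 -6 110 | 52 11 98 | 54 46 99 | 56 93 65 | 58 95 54 | 60 95 49 | 62 87 57 | 64 46 87 | 66 -41 144 | 68 -58 153 | 70 -57 151 | 
-34 -68 152 | -32 -67 152 | -30 -63 151 | -28 -56 144 | -26 -19 104 | -24 3 85 | -22 3 90 | -20 -8 97 | -18 9 58 | -16 10 49 | -14 6 52 | -12 1 63 | -10 -1 79 | -8 -2 79 | -6 -2 79 | -4 -1 79 | -2 -1 79 | 0 -1 79 | 2 -1 79 | 4 -2 79 | 6 -1 79 | 8 -1 78 | 10 -1 79 | 12 -1 79 | 14 -1 76 | 16 0 64 | 18 0 62 | 20 -6 98 | 22 -4 136 | 24 37 95 | 26 41 79 | 28 -11 116 | 30 -78 170 | 32 -78 168 | 34 -78 169 | 
-34 -50 142 | -32 -48 142 | -30 -45 139 | -28 -22 120 | -26 21 95 | -24 60 81 | -22 1 122 | -20 -7 97 | -18 1 66 | -16 10 47 | -14 9 48 | -12 8 57 | -10 0 97 | -8 -4 138 | -6 -7 164 | -4 -7 165 | -2 -7 165 | 0 -7 166 | 2 -7 166 | 4 -7 166 | 6 -6 166 | 8 -6 167 | 10 -6 161 | 12 -6 157 | 14 -6 150 | 16 -4 127 | 18 3 69 | 20 0 84 | 22 3 110 | 24 29 106 | 26 79 45 | 28 -23 81 | 30 -62 131 | 32 -73 163 | 34 -76 170 |
```

```bash
cat >> prof.py <<'E'
def ov(c,P,S,roi,k,fn,cl=(0,0,255)):
    x0,y0,x1,y1=roi; im=cv2.resize(np.ascontiguousarray(c["color"][y0:y1,x0:x1,::-1]),None,fx=k,fy=k,interpolation=cv2.INTER_CUBIC)
    Rz=R.from_euler('z',P[2]).as_matrix()
    for z in sorted(set(S[:,2])):
        k4=np.array([v for v in S if v[2]==z])[[0,1,3,2]]
        u=(proj(c,k4@Rz.T+[P[0],P[1],0])+.5-[x0,y0])*k
        cv2.polylines(im,[np.round(u).astype(int)],True,cl,1)
    cv2.imwrite(fn,im)
E
python3 - <<'E'
from prof import *
c,s=np.load("c4.npy",allow_pickle=True)
q=np.array([(271,520),(470,455),(358,452),(383,525)])/5+[320,130]-.5
b=back(c,q,.022); d=b[1]-b[0];e=b[3]-b[2]; a=np.arctan2(d[1],d[0]); m=b.mean(0)
print(m,np.hypot(*d[:2]),np.hypot(*e[:2]),np.degrees(a))
G=box(0,0,.108,.046,.008,.024)
ov(c,(m[0],m[1],a),G,(365,200,425,250),12,"pics/og.png"); ov(s,(m[0],m[1],a),G,(335,150,395,200),12,"pics/osg.png")
E
```

```text
[ 0.42840653 -0.34711159  0.022     ] 0.1038053055719562 0.038139624533964196 -71.418330938571
```

View pics/og.png

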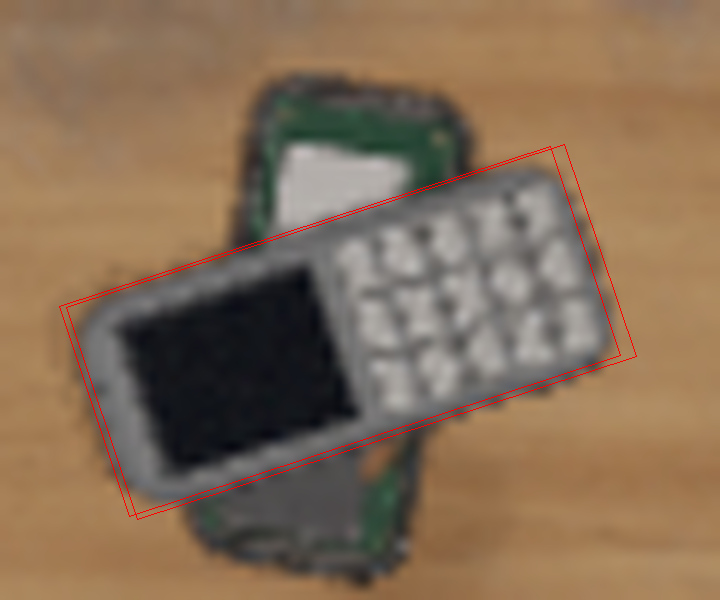

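View pics/osg.png

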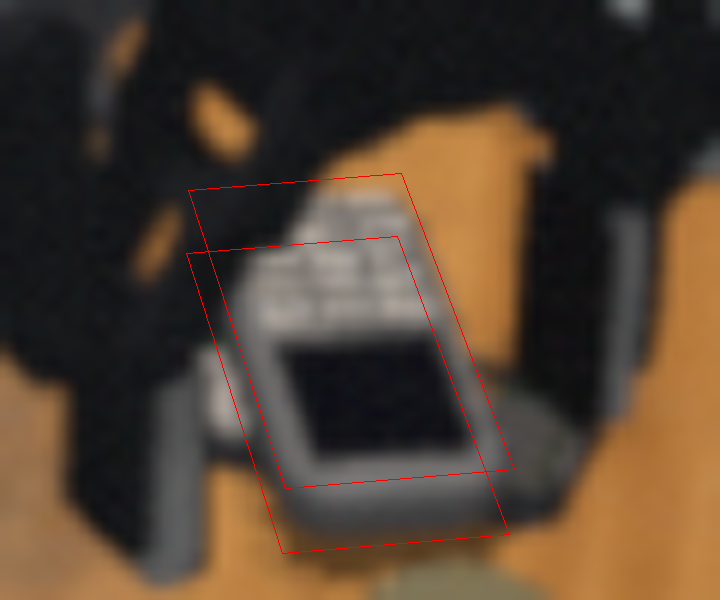

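```bash
python3 d.py .428 -.3473 .09 19.5
```

```text
shift [ 9.826  4.266 -6.987] turn [ 0.01   2.227 -0.013]
clock 26.1 pos [ 0.3949 -0.0479  0.1971] jaw 41.8 q [-0.12  0.06 -0.3   1.21  0.    0.72] f [ 0.4 -0.6  0.6] w 0.0686
```

```bash
python3 -m handwheel '[[1.2,0.3,-0.8,0,0.7,0],[3,1,-2.2,0,1.5,0],[5,1.8,-3.6,0,2.2,0],[6.8,2.6,-4.8,0,2.23,0],[8.4,3.4,-6,0,2.23,0]]'; python3 -m handwheel '[[0.5,0,-0.5,0,0,0],[0.5,0,-0.5,0,0,0],[0.5,0,-0.5,0,0,0],[0.5,0,-0.5,0,0,0],[0.5,0,-0.5,0,0,0]]'; python3 d.py .428 -.3473 .06 19.5
```

```text
clock: 26.72
eef_pos: [0.4264, -0.3095, 0.1109]
tool_rot: [0.577, -0.409, 0.409, -0.577]
ft_force: [0.8, 0.8, -0.1]
grip_width: 0.0684
clock: 27.35
eef_pos: [0.4192, -0.3219, 0.113]
tool_rot: [-0.577, 0.408, -0.409, 0.577]
ft_force: [-0.7, -0.0, -0.8]
grip_width: 0.0683
shift [ 1.075  2.121 -0.007] turn [-0.004 -0.003  0.005]
clock 27.35 pos [ 0.4192 -0.3219  0.113 ] jaw 19.5 q [-0.65  0.38 -0.13  1.07  0.    0.58] f [-0.7 -0.  -0.8] w 0.0683
```

```bash
python3 -m handwheel '[[0.5,0.2,0,0,0,0],[1,0.8,0,0,0,0],[1.07,1.5,0,0,0,0],[1.07,2.1,0,0,0,0],[1.07,2.1,0,0,0,0]]'; python3 -m handwheel '[[0,0,0,0,0,0],[0,0,0,0,0,0],[0,0,0,0,0,0],[0,0,0,0,0,0],[0,0,0,0,0,0]]'; python3 d.py .428 -.3473 .0095 19.5
```

```text
clock: 27.98
eef_pos: [0.4262, -0.3472, 0.0576]
tool_rot: [-0.577, 0.41, -0.407, 0.577]
ft_force: [-0.3, -0.6, -0.9]
grip_width: 0.0681
clock: 28.6
eef_pos: [0.4276, -0.348, 0.06]
tool_rot: [0.577, -0.409, 0.409, -0.577]
ft_force: [0.7, 0.2, 0.8]
grip_width: 0.0684
shift [-0.021  2.022  0.024] turn [-0.001 -0.013  0.002]
clock 28.6 pos [ 0.4276 -0.348   0.06  ] jaw 19.4 q [-0.68  0.47 -0.13  0.97  0.    0.55] f [0.7 0.2 0.8] w 0.0684
```

```bash
python3 -m handwheel '[[-0.02,0.5,0.02,0,0,0],[-0.02,1,0.02,0,0,0],[-0.02,1.5,0.02,0,0,0],[-0.02,1.9,0.02,0,0,0],[-0.02,2.02,0.02,0,0,0]]'; python3 - <<'E'
from h import *
s=bot.camera("side"); crop(s,320,120,410,210,6,"pics/s15.png")
E
python3 d.py .428 -.3473 .0095 19.5
```

```text
clock: 29.22
eef_pos: [0.4272, -0.3468, 0.0081]
tool_rot: [-0.577, 0.409, -0.408, 0.577]
ft_force: [-0.3, 0.3, 0.4]
grip_width: 0.0683
shift [ 0.022 -0.051  0.02 ] turn [ 0.005 -0.013 -0.008]
clock 29.275 pos [ 0.4273 -0.3469  0.0082] jaw 19.4 q [-0.68  0.53 -0.18  0.85 -0.    0.55] f [-0.2 -0.6 -0.3] w 0.0684
```

View pics/s15.png

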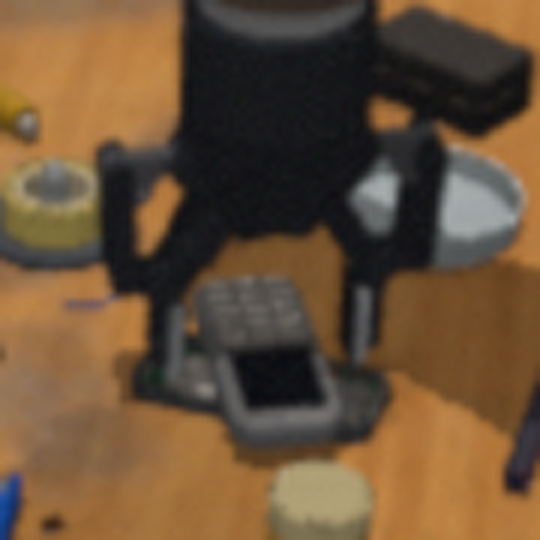

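Fingers straddle the grey phone; close (slightly raised) and lift gently.

```bash
python3 -m handwheel '[[0,-0.04,0.02,0,0,0],[0,-0.04,0.02,0,0,0],[0,-0.04,0.02,0,0,0],[0,-0.04,0.02,0,0,0],[0,-0.04,0.02,0,0,0]]' -1; python3 d.py .427 -.3475 .023 20.5;  python3 -m handwheel '[[0,-0.1,0,0,0,0],[0,-0.3,0,0,0,0],[0,-0.6,0,0,0,0],[0,-0.9,0,0,0,0],[0,-1,0,0,0,0]]'; python3 - <<'E'
from h import *
s=bot.camera("side"); crop(s,320,120,410,210,6,"pics/s16.png")
E
python3 d.py .427 -.3475 .023 20.5
```

```text
clock: 29.9
eef_pos: [0.429, -0.3477, 0.0113]
tool_rot: [0.577, -0.408, 0.409, -0.577]
ft_force: [-0.8, 0.7, 5.9]
grip_width: 0.0434
shift [-0.032 -0.469 -0.072] turn [-0.006 -0.113  0.01 ]
clock 29.9 pos [ 0.429  -0.3477  0.0113] jaw 19.4 q [-0.68  0.53 -0.18  0.86  0.    0.55] f [-0.8  0.7  5.9] w 0.0434
clock: 30.52
eef_pos: [0.4287, -0.3475, 0.0362]
tool_rot: [0.577, -0.408, 0.409, -0.577]
ft_force: [-0.1, 0.6, 0.1]
grip_width: 0.0436
shift [-0.024  0.529 -0.065] turn [-0.004 -0.113  0.007]
clock 30.575 pos [ 0.4287 -0.3475  0.0362] jaw 19.4 q [-0.68  0.5  -0.16  0.91 -0.    0.55] f [ 0.1  0.5 -0.4] w 0.0434
```

View pics/s16.png

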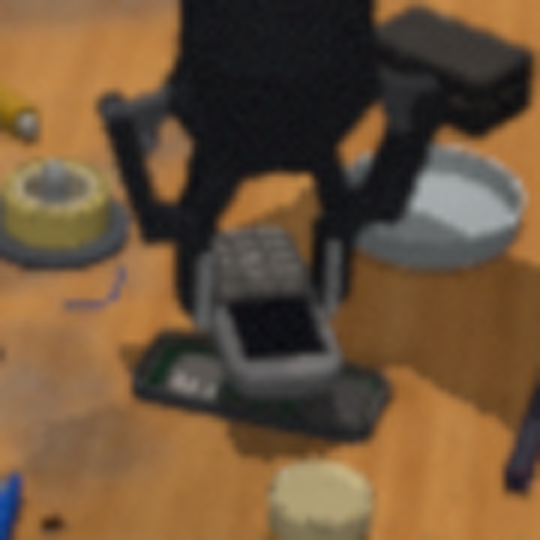

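```bash
python3 -m handwheel '[[0,-0.6,0,0,0,0],[0,-1.4,0,0,0,0],[0,-2.2,0,0,0,0],[0,-3,0,0,0,0],[0,-3.4,0,0,0,0]]'; python3 d.py .5726 .0298 .12 90
```

```text
clock: 31.2
eef_pos: [0.4289, -0.3477, 0.1222]
tool_rot: [0.577, -0.408, 0.41, -0.577]
ft_force: [0.0, -0.8, -0.6]
grip_width: 0.0434
shift [-12.337   0.076  10.43 ] turn [ 1.000e-03 -7.063e+00  1.600e-02]
clock 31.2 pos [ 0.4289 -0.3477  0.1222] jaw 19.4 q [-0.68  0.41 -0.05  1.11 -0.    0.55] f [ 0.  -0.8 -0.6] w 0.0434
```

```bash
python3 -m handwheel '[[-1,0,0.9,0,-0.8,0],[-2.8,0,2.4,0,-1.8,0],[-4.6,0,3.9,0,-2.8,0],[-6.4,0,5.4,0,-3.8,0],[-8.2,0,6.9,0,-4.8,0]]'; python3 d.py .5726 .0298 .12 90
```

```text
clock: 31.82
eef_pos: [0.5233, -0.0948, 0.1204]
tool_rot: [0.694, -0.137, 0.137, -0.694]
ft_force: [0.8, 0.3, -1.3]
grip_width: 0.0436
shift [-0.068  0.018  5.358] turn [ 0.    -2.231  0.   ]
clock 31.825 pos [ 0.5233 -0.0948  0.1204] jaw 67.7 q [-0.18  0.38 -0.11  1.09 -0.    0.21] f [ 0.8  0.3 -1.3] w 0.0436
```

```bash
python3 -m handwheel '[[0,0,1.6,0,-0.8,0],[0,0.2,3.2,0,-1.6,0],[-0.05,0.4,4.6,0,-2.23,0],[-0.07,1,5.3,0,-2.23,0],[-0.07,1.6,5.36,0,-2.23,0]]'; python3 -m handwheel '[[0,0,0,0,0,0],[0,0,0,0,0,0],[0,0,0,0,0,0],[0,0,0,0,0,0],[0,0,0,0,0,0]]'; python3 - <<'E'
from h import *
s=bot.camera("side"); c=bot.camera("top"); np.save("c5.npy",[c,s],allow_pickle=True); crop(s,210,190,320,310,5,"pics/s17.png")
E
python3 d.py .5726 .0298 .0133 90
```

```text
clock: 32.45
eef_pos: [0.5727, 0.0284, 0.079]
tool_rot: [0.707, -0.002, 0.002, -0.707]
ft_force: [0.0, -0.4, -0.9]
grip_width: 0.0438
clock: 33.08
eef_pos: [0.5732, 0.0276, 0.0807]
tool_rot: [-0.707, 0.002, -0.002, 0.707]
ft_force: [-0.1, 0.4, -0.6]
grip_width: 0.0434
shift [-0.02   2.688  0.081] turn [-0.    -0.034  0.002]
clock 33.175 pos [0.5731 0.0278 0.0805] jaw 89.7 q [ 0.05  0.49 -0.04  1.04 -0.    0.05] f [ 0.5  0.1 -0.3] w 0.0436
```

View pics/s17.png

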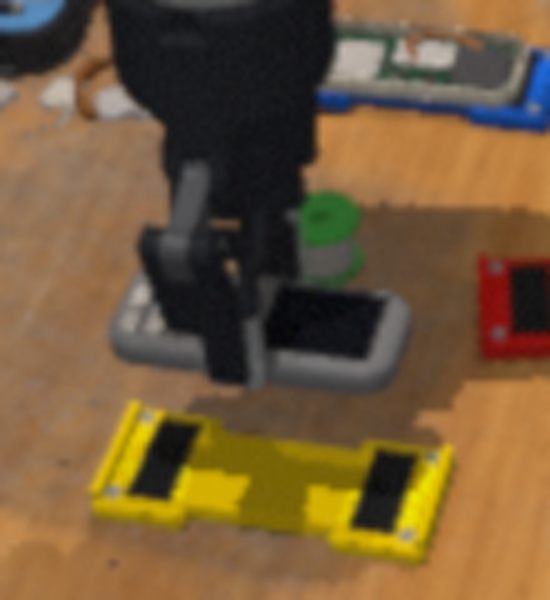

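```bash
python3 - <<'E'
from fit import *
c,s=np.load("c5.npy",allow_pickle=True)
for d in(-.004,-.002,0,.002,.004):
    b=box(0,0,.108,.046,.0772,.0932)
    q=(proj(s,b+[.5731+d,.0278,0])+.5-[210,190])*5
    print(d,q.min(0).round(),q.max(0).round())
b=box(0,0,.108,.046,.0772,.0932)
from prof import ov
ov(s,(.5731,.0278,0),b,(215,225,305,280),8,"pics/oy.png")
E
```

```text
-0.004 [106. 254.] [427. 409.]
-0.002 [101. 253.] [422. 408.]
0 [ 95. 253.] [417. 407.]
0.002 [ 90. 252.] [412. 406.]
0.004 [ 85. 251.] [407. 406.]
```

View pics/oy.png

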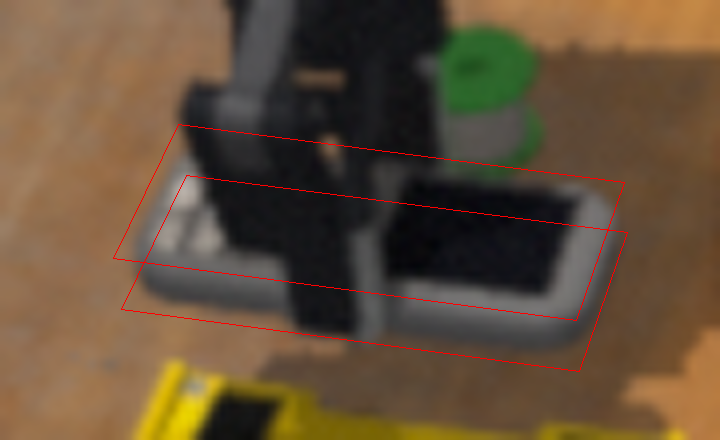

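```bash
python3 -m handwheel '[[0,0.8,0.08,0,-0.03,0],[-0.01,1.5,0.08,0,-0.03,0],[-0.02,2.1,0.08,0,-0.03,0],[-0.02,2.5,0.08,0,-0.03,0],[-0.02,2.56,0.08,0,-0.03,0]]'; python3 -m handwheel '[[0,0,0,0,0,0],[0,0.04,0,0,0,0],[0,0.06,0,0,0,0],[0,0.06,0,0,0,0],[0,0.06,0,0,0,0]]'; python3 d.py .5726 .0298 .0133 90
```

```text
clock: 33.8
eef_pos: [0.5719, 0.0298, 0.0155]
tool_rot: [0.707, -0.001, -0.0, -0.707]
ft_force: [-0.3, 0.3, 0.1]
grip_width: 0.0437
clock: 34.42
eef_pos: [0.5725, 0.0298, 0.0149]
tool_rot: [0.707, -0.0, 0.0, -0.707]
ft_force: [0.1, 0.9, -1.4]
grip_width: 0.0437
shift [ 0.003  0.065 -0.002] turn [ 0.    -0.002  0.001]
clock 34.425 pos [0.5725 0.0298 0.0149] jaw 90.0 q [ 0.05  0.56 -0.11  0.9  -0.    0.05] f [ 0.1  0.9 -1.4] w 0.0437
```

```bash
python3 -m handwheel '[[0,0.03,0,0,0,0],[0,0.06,0,0,0,0],[0,0.08,0,0,0,0],[0,0.08,0,0,0,0],[0,0.08,0,0,0,0]]'; python3 -m handwheel '[[0,0.02,0,0,0,0],[0,0.04,0,0,0,0],[0,0.04,0,0,0,0],[0,0.04,0,0,0,0],[0,0.04,0,0,0,0]]'
```

```text
clock: 35.05
eef_pos: [0.5724, 0.0299, 0.0129]
tool_rot: [-0.707, 0.0, -0.0, 0.707]
ft_force: [-0.6, 0.3, 0.0]
grip_width: 0.0434
clock: 35.67
eef_pos: [0.5724, 0.0298, 0.0128]
tool_rot: [-0.707, 0.0, -0.0, 0.707]
ft_force: [-3.9, 0.2, 8.2]
grip_width: 0.0433
```

Seated on the deck (8 N). Release and rise, then move clear to look.

```bash
python3 -m handwheel '[[0,0,0,0,0,0],[0,0,0,0,0,0],[0,0,0,0,0,0],[0,-0.2,0,0,0,0],[0,-0.8,0,0,0,0]]' 0.6;  python3 -m handwheel '[[0,-1.5,0,0,0,0],[0,-3,0,0,0,0],[0,-4.5,0,0,0,0],[0,-6,0,0,0,0],[0,-6.5,0,0,0,0]]'; python3 d.py .38 -.12 .2 100
```

```text
clock: 36.3
eef_pos: [0.5717, 0.0298, 0.0316]
tool_rot: [0.707, -0.001, -0.001, -0.707]
ft_force: [0.4, 0.8, 0.8]
grip_width: 0.068
clock: 36.92
eef_pos: [0.5741, 0.0299, 0.1984]
tool_rot: [-0.707, -0.002, -0.002, 0.707]
ft_force: [0.7, -0.2, -0.6]
grip_width: 0.0684
shift [-7.762 -0.117 -6.001] turn [ 1.000e-03 -1.003e+00  3.800e-02]
clock 36.925 pos [0.5741 0.0299 0.1984] jaw 90.0 q [ 0.05  0.4   0.14  1.31 -0.    0.05] f [ 0.7 -0.2 -0.6] w 0.0684
```

```bash
python3 -m handwheel '[[-1.2,0,-0.8,0,0,0],[-2.9,0,-2,0,0,0],[-4.7,0,-3.4,0,0,0],[-6.4,0,-4.8,0,0,0],[-7.7,0,-5.9,0,0,0]]'; python3 - <<'E'
from h import *
s=bot.camera("side"); c=bot.camera("top"); np.save("c6.npy",[c,s],allow_pickle=True)
crop(s,215,150,405,310,4,"pics/s18.png"); crop(c,225,130,455,260,3,"pics/t18.png")
E
python3 d.py .38 -.12 .2 100
```

```text
clock: 37.55
eef_pos: [0.3776, -0.1183, 0.194]
tool_rot: [-0.707, 0.001, 0.0, 0.707]
ft_force: [0.2, -0.2, -0.3]
grip_width: 0.0683
shift [ 0.148 -0.241 -0.043] turn [-0.    -1.029 -0.015]
clock 37.65 pos [ 0.3763 -0.1189  0.194 ] jaw 89.7 q [-0.31  0.06 -0.31  1.2  -0.   -0.3 ] f [ 0.5  0.1 -0.5] w 0.0685
```

View pics/s18.png

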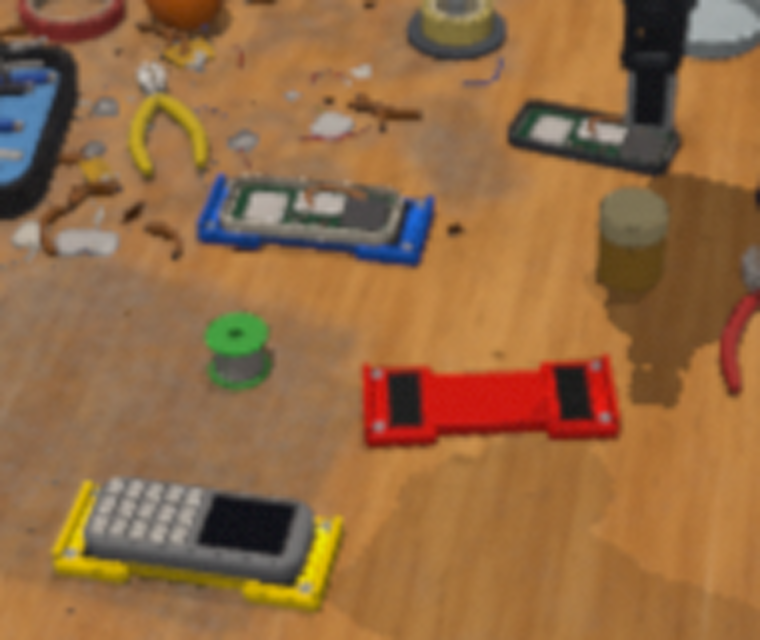

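View pics/t18.png

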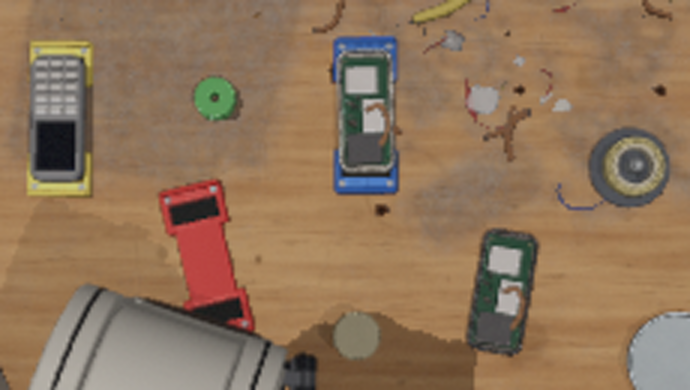

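```bash
python3 - <<'E'
from prof import *
c,s=np.load("c6.npy",allow_pickle=True)
D=[box(0,0,.104,.047,0,.008)]
def m(im):
    h,S,v=hsv(im); k=((S<75)|((h>35)&(h<100))).astype(np.uint8); k=cv2.morphologyEx(k,cv2.MORPH_CLOSE,np.ones((3,3)))
    n,l,st,_=cv2.connectedComponentsWithStats(k); return fill((l==1+np.argmax(st[1:,4])).astype(np.uint8))
q=np.array([(487,230),(538,237),(518,354),(468,347)])/3+[225,130]-.5
b=back(c,q,.006); print(b.mean(0))
x=(b.mean(0)[0],b.mean(0)[1],-.13)
f=fit([c],D,x,m); print(f)
r=roi_of(c,D,x); a=m(c["color"][r[1]:r[3],r[0]:r[2]]); print(a.sum())
ov(c,f[0],D[0],(370,200,420,255),10,"pics/od.png")
# grey & white check by profile
for nm,P,z,h,w in(("white",(.5778,-.2301,.028),.018,.052,.0235),):
    pass
E
```

```text
[ 0.42906108 -0.34564619  0.006     ]
(array([ 0.42890248, -0.34598011, -0.1657371 ]), np.float64(45.109527104959625), np.float64(736.0))
736
```

View pics/od.png

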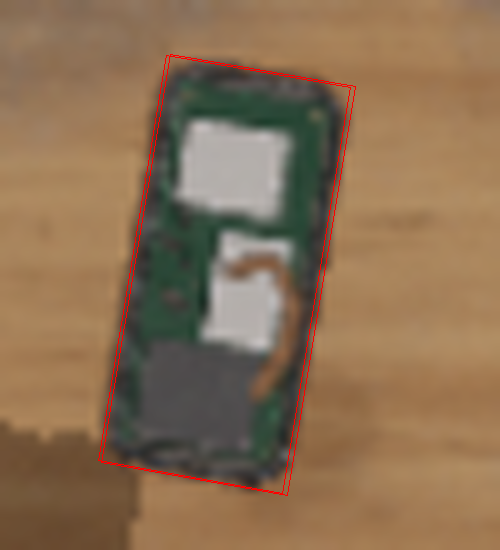

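```bash
python3 d.py .4289 -.346 .06 80.5;  python3 -m handwheel '[[-0.2,0,-1,0,0.5,0],[-0.6,0.2,-2.6,0,0.9,0],[-1.1,0.6,-4.4,0,0.92,0],[-1.6,1.2,-6.2,0,0.92,0],[-2,2.5,-8,0,0.92,0]]'; python3 d.py .4289 -.346 .06 80.5
```

```text
shift [ 2.164  5.355 -9.072] turn [ 0.002  0.921 -0.015]
clock 37.65 pos [ 0.3763 -0.1189  0.194 ] jaw 89.7 q [-0.31  0.06 -0.31  1.2  -0.   -0.3 ] f [ 0.5  0.1 -0.5] w 0.0685
clock: 38.28
eef_pos: [0.3309, -0.3197, 0.1323]
tool_rot: [0.706, -0.056, 0.058, -0.704]
ft_force: [1.2, 0.1, 0.2]
grip_width: 0.0685
shift [ 4.027  2.905 -0.407] turn [0.011 0.03  0.02 ]
clock 38.275 pos [ 0.3309 -0.3197  0.1323] jaw 80.8 q [-0.77  0.23 -0.28  1.06  0.   -0.61] f [1.2 0.1 0.2] w 0.0685
```

```bash
python3 -m handwheel '[[1,0,-0.1,0,0,0],[2.4,0.4,-0.3,0,0,0],[3.6,1.2,-0.4,0,0,0],[4.03,2.2,-0.4,0,0,0],[4.03,2.8,-0.4,0,0,0]]';  python3 -m handwheel '[[0,0,0,0,0,0],[0,0,0,0,0,0],[0,0,0,0,0,0],[0,0,0,0,0,0],[0,0,0,0,0,0]]'; python3 d.py .4289 -.346 .0 80.5
```

```text
clock: 38.9
eef_pos: [0.4281, -0.3427, 0.0598]
tool_rot: [-0.704, 0.057, -0.056, 0.705]
ft_force: [-0.3, -0.1, 0.1]
grip_width: 0.0682
clock: 39.52
eef_pos: [0.4277, -0.3438, 0.0623]
tool_rot: [0.705, -0.057, 0.057, -0.705]
ft_force: [-0.5, -0.1, -0.9]
grip_width: 0.0686
shift [ 0.058  2.494 -0.079] turn [0.003 0.026 0.005]
clock 39.525 pos [ 0.4277 -0.3438  0.0623] jaw 80.8 q [-0.68  0.46 -0.14  0.97  0.   -0.52] f [-0.5 -0.1 -0.9] w 0.0686
```

```bash
python3 -m handwheel '[[0.05,0.6,-0.08,0,0.03,0],[0.05,1.2,-0.08,0,0.03,0],[0.05,1.8,-0.08,0,0.03,0],[0.05,2.3,-0.08,0,0.03,0],[0.05,2.46,-0.08,0,0.03,0]]';  python3 - <<'E'
from h import *
s=bot.camera("side"); crop(s,320,120,410,210,6,"pics/s19.png")
E
python3 d.py .4289 -.346 .0 80.5
```

```text
clock: 40.15
eef_pos: [0.4278, -0.3451, -0.0012]
tool_rot: [-0.704, 0.059, -0.058, 0.705]
ft_force: [0.1, 0.0, -0.2]
grip_width: 0.0682
shift [ 0.044 -0.044 -0.025] turn [-0.006 -0.003 -0.011]
clock 40.2 pos [ 0.4279 -0.3452 -0.0011] jaw 80.5 q [-0.68  0.55 -0.19  0.83  0.   -0.51] f [-0.  -0.4 -1. ] w 0.0684
```

View pics/s19.png

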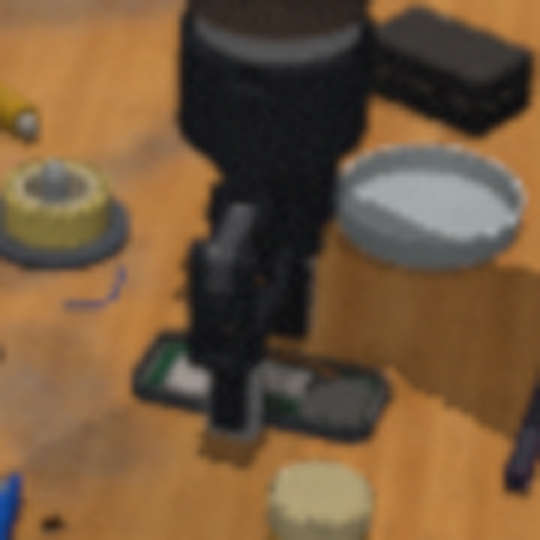

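```bash
python3 -m handwheel '[[0,-0.03,-0.02,0,0,0],[0,-0.03,-0.02,0,0,0],[0,-0.03,-0.02,0,0,0],[0,-0.03,-0.02,0,0,0],[0,-0.03,-0.02,0,0,0]]' -1; python3 d.py .427 -.3475 .023 80.5;  python3 -m handwheel '[[0,-0.2,0,0,0,0],[0,-0.6,0,0,0,0],[0,-1.4,0,0,0,0],[0,-2.4,0,0,0,0],[0,-3.4,0,0,0,0]]'; python3 - <<'E'
from h import *
s=bot.camera("side"); crop(s,300,80,410,190,5,"pics/s20.png")
E
python3 d.py .4524 -.0965 .1 103.8
```

```text
clock: 40.83
eef_pos: [0.4292, -0.3468, 0.002]
tool_rot: [0.705, -0.058, 0.059, -0.704]
ft_force: [-1.3, -0.3, 5.7]
grip_width: 0.0444
shift [-0.079 -0.839 -0.042] turn [ 0.006 -0.003  0.01 ]
clock 40.825 pos [ 0.4292 -0.3468  0.002 ] jaw 80.5 q [-0.68  0.54 -0.19  0.84 -0.   -0.51] f [-1.3 -0.3  5.7] w 0.0444
clock: 41.45
eef_pos: [0.4283, -0.346, 0.087]
tool_rot: [-0.705, 0.059, -0.059, 0.705]
ft_force: [-0.1, 0.8, -0.3]
grip_width: 0.0445
shift [-0.78  -0.403 10.049] turn [ 0.021 -2.333  0.024]
clock 41.5 pos [ 0.4301 -0.3475  0.0907] jaw 80.5 q [-0.68  0.44 -0.09  1.03 -0.   -0.51] f [0.5 0.1 1.7] w 0.0444
```

View pics/s20.png

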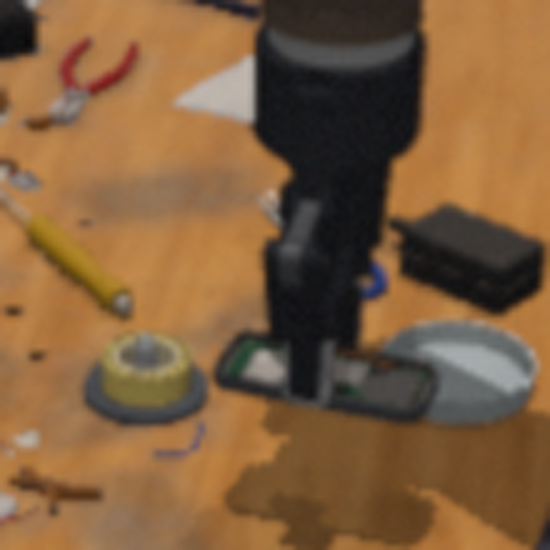

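```bash
python3 -m handwheel '[[0,-0.4,1,0,-0.5,0],[-0.2,-0.8,2.6,0,-1,0],[-0.4,-0.8,4.4,0,-1.5,0],[-0.6,-0.8,6.2,0,-2,0],[-0.75,-0.8,8,0,-2.33,0]]'; python3 d.py .4524 -.0965 .07 103.8
```

```text
clock: 42.12
eef_pos: [0.4428, -0.1445, 0.1061]
tool_rot: [-0.702, -0.085, 0.085, 0.702]
ft_force: [0.9, 0.3, -0.6]
grip_width: 0.0441
shift [0.831 1.443 1.771] turn [-0.     0.007  0.001]
clock 42.125 pos [ 0.4428 -0.1445  0.1061] jaw 103.9 q [-0.32  0.27 -0.3   1.    0.   -0.56] f [ 0.9  0.3 -0.6] w 0.0441
```

```bash
python3 -m handwheel '[[0.3,0.2,0.6,0,0,0],[0.6,0.4,1.2,0,0,0],[0.8,0.8,1.7,0,0,0],[0.83,1.2,1.77,0,0,0],[0.83,1.4,1.77,0,0,0]]'; python3 -m handwheel '[[0,0,0,0,0,0],[0,0,0,0,0,0],[0,0,0,0,0,0],[0,0,0,0,0,0],[0,0,0,0,0,0]]'; python3 - <<'E'
from prof import *
s=bot.camera("side"); crop(s,290,180,390,280,6,"pics/s21.png")
o=bot.get_obs(); p=o["eef_pos"]; z=p[2]-.002
ov(s,(p[0],p[1],np.radians(13.8)),box(0,0,.104,.047,z,z+.008),(295,190,385,250),8,"pics/or.png")
E
python3 d.py .4524 -.0965 .0135 103.8
```

```text
clock: 42.75
eef_pos: [0.452, -0.0983, 0.0699]
tool_rot: [-0.702, -0.084, 0.085, 0.702]
ft_force: [-0.5, -1.1, -0.6]
grip_width: 0.0447
clock: 43.38
eef_pos: [0.4528, -0.098, 0.0712]
tool_rot: [0.702, 0.085, -0.085, -0.702]
ft_force: [0.0, 0.3, -1.0]
grip_width: 0.0442
shift [-1.000e-03  2.307e+00  6.200e-02] turn [ 0.001 -0.003  0.002]
clock 43.425 pos [ 0.4528 -0.098   0.0712] jaw 103.8 q [-0.21  0.31 -0.35  0.91  0.   -0.45] f [ 0.7  0.5 -0.4] w 0.0445
```

View pics/s21.png

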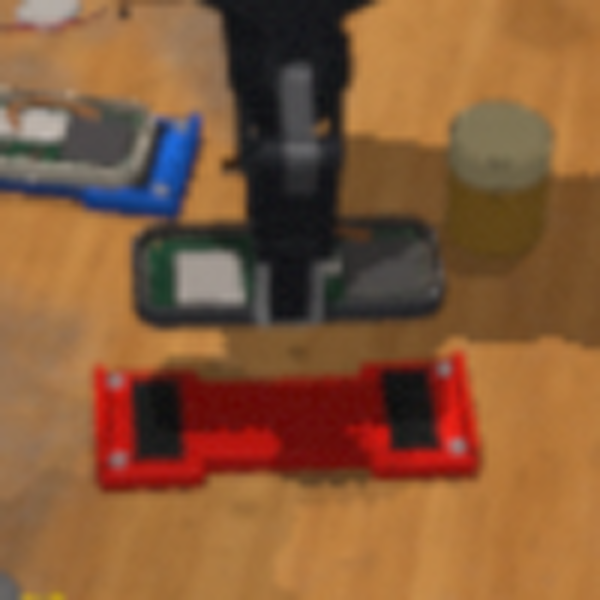

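View pics/or.png

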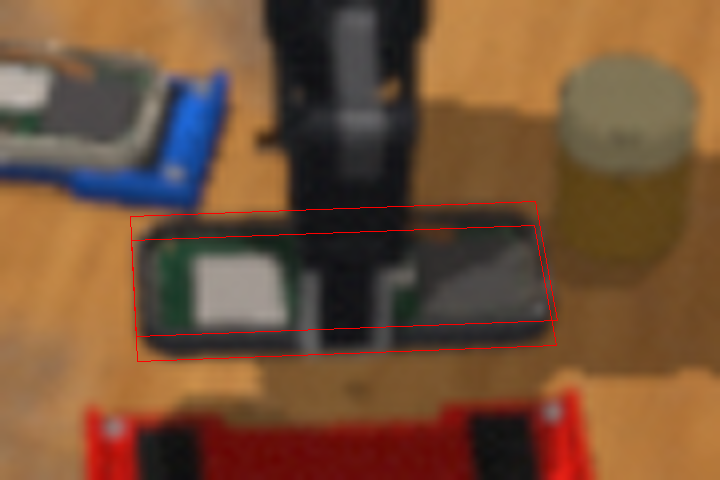

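```bash
python3 -m handwheel '[[0,0.7,0.06,0,0,0],[0,1.4,0.06,0,0,0],[0,1.9,0.06,0,0,0],[0,2.2,0.06,0,0,0],[0,2.26,0.06,0,0,0]]'; python3 -m handwheel '[[0,0.02,0,0,0,0],[0,0.04,0,0,0,0],[0,0.04,0,0,0,0],[0,0.04,0,0,0,0],[0,0.04,0,0,0,0]]'; python3 d.py .4524 -.0965 .012 103.8
```

```text
clock: 44.05
eef_pos: [0.4521, -0.0965, 0.0142]
tool_rot: [-0.702, -0.085, 0.085, 0.702]
ft_force: [0.1, 0.2, -0.2]
grip_width: 0.0445
clock: 44.68
eef_pos: [0.4524, -0.0965, 0.0137]
tool_rot: [0.702, 0.085, -0.085, -0.702]
ft_force: [0.6, -0.0, -0.7]
grip_width: 0.0443
shift [-0.001  0.067  0.002] turn [ 0.001 -0.003  0.001]
clock 44.675 pos [ 0.4524 -0.0965  0.0137] jaw 103.8 q [-0.21  0.39 -0.42  0.76 -0.   -0.45] f [ 0.6 -0.  -0.7] w 0.0443
```

```bash
python3 -m handwheel '[[0,0.03,0,0,0,0],[0,0.06,0,0,0,0],[0,0.08,0,0,0,0],[0,0.08,0,0,0,0],[0,0.08,0,0,0,0]]'; python3 -m handwheel '[[0,0.02,0,0,0,0],[0,0.04,0,0,0,0],[0,0.04,0,0,0,0],[0,0.04,0,0,0,0],[0,0.04,0,0,0,0]]'
```

```text
clock: 45.3
eef_pos: [0.4524, -0.0965, 0.012]
tool_rot: [0.702, 0.085, -0.085, -0.702]
ft_force: [-1.3, 0.4, 5.7]
grip_width: 0.0443
clock: 45.92
eef_pos: [0.4524, -0.0965, 0.0119]
tool_rot: [0.702, 0.085, -0.085, -0.702]
ft_force: [-4.7, 0.8, 13.8]
grip_width: 0.0446
```

```bash
python3 -m handwheel '[[0,0,0,0,0,0],[0,0,0,0,0,0],[0,0,0,0,0,0],[0,-0.2,0,0,0,0],[0,-0.8,0,0,0,0]]' 0.6;  python3 -m handwheel '[[0,-1.5,0,0,0,0],[0,-3,0,0,0,0],[0,-4.5,0,0,0,0],[0,-6,0,0,0,0],[0,-6.8,0,0,0,0]]'; python3 d.py .15 -.45 .23 103.8
```

```text
clock: 46.55
eef_pos: [0.4515, -0.0963, 0.0302]
tool_rot: [-0.702, -0.084, 0.086, 0.702]
ft_force: [-0.1, -0.5, 0.8]
grip_width: 0.0682
clock: 47.18
eef_pos: [0.4532, -0.0967, 0.2031]
tool_rot: [0.702, 0.086, -0.084, -0.702]
ft_force: [-0.1, -0.1, -1.1]
grip_width: 0.0683
shift [-15.141  -1.108 -10.84 ] turn [ 0.009 -0.003  0.019]
clock 47.175 pos [ 0.4532 -0.0967  0.2031] jaw 103.8 q [-0.21  0.18 -0.15  1.24  0.   -0.45] f [-0.1 -0.1 -1.1] w 0.0683
```

```bash
python3 -m handwheel '[[-1,-0.2,-0.7,0,0,0],[-2.8,-0.6,-2,0,0,0],[-4.6,-1,-3.3,0,0,0],[-6.4,-1.1,-4.6,0,0,0],[-8,-1.1,-5.9,0,0,0]]'; python3 -m handwheel '[[-1,0,-0.8,0,0,0],[-2.8,0,-2,0,0,0],[-4.6,0,-3.2,0,0,0],[-5.8,0,-4.2,0,0,0],[-6,0,-4.6,0,0,0]]'; python3 - <<'E'
from h import *
s=bot.camera("side"); c=bot.camera("top"); np.save("c7.npy",[c,s],allow_pickle=True)
crop(s,215,140,405,310,4,"pics/s22.png"); crop(c,225,130,455,260,3,"pics/t22.png")
E
python3 d.py .15 -.45 .23 103.8
```

```text
clock: 47.8
eef_pos: [0.292, -0.2886, 0.2288]
tool_rot: [0.702, 0.085, -0.084, -0.702]
ft_force: [1.3, -0.1, -0.2]
grip_width: 0.0681
clock: 48.42
eef_pos: [0.1734, -0.4361, 0.2281]
tool_rot: [-0.702, -0.083, 0.083, 0.702]
ft_force: [-1.3, 0.1, 0.5]
grip_width: 0.0682
shift [-1.102 -0.083 -0.336] turn [-0.002 -0.011  0.002]
clock 48.525 pos [ 0.1748 -0.4353  0.2279] jaw 103.7 q [-1.19  0.18 -0.08  1.31  0.   -1.43] f [ 0.3  0.1 -0. ] w 0.0682
```

View pics/s22.png

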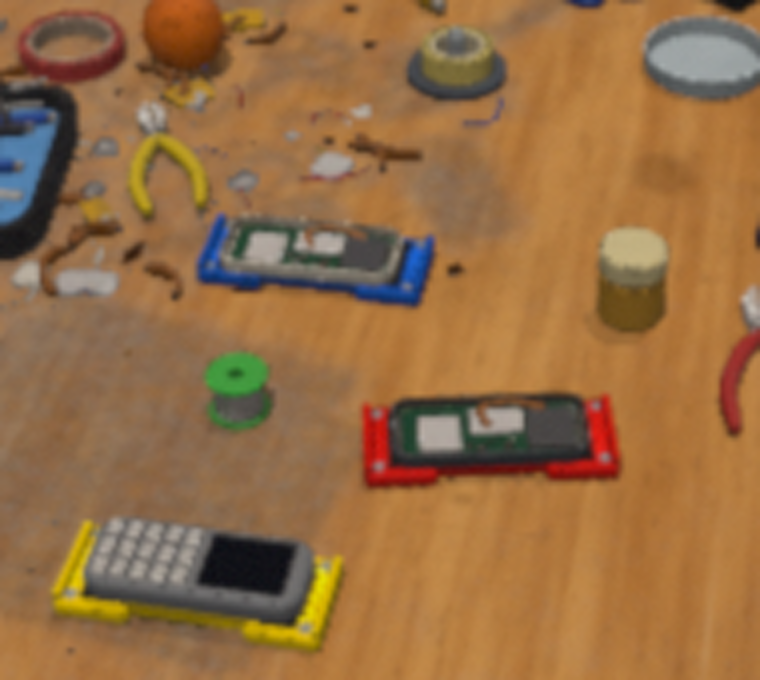

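View pics/t22.png

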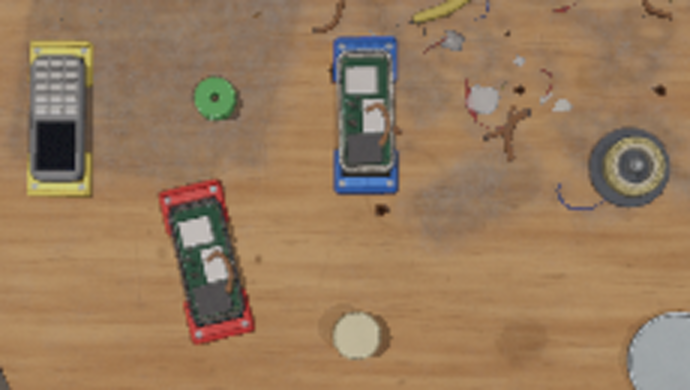

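```bash
python3 - <<'E'
from prof import *
c,s=np.load("c7.npy",allow_pickle=True); c0,s0=np.load("c0.npy",allow_pickle=True)
def lowsat(im):
    h,S,v=hsv(im); k=((S<80)|((h>60)&(h<95))).astype(np.uint8)
    k=cv2.morphologyEx(k,cv2.MORPH_CLOSE,np.ones((3,3)))
    n,l,st,_=cv2.connectedComponentsWithStats(k); return fill((l==1+np.argmax(st[1:,4])).astype(np.uint8))
for n,P,L,W,H in(("white",(.5780,-.2301,.028),.104,.047,.008),("grey",(.5727,.0299,0),.108,.046,.016),("dark",(.4524,-.0965,.240),.104,.047,.008)):
    S=box(0,0,L,W,.010,.010+H); f=fit([c],[S],P,lowsat); d=f[0][:2]-P[:2]; a=P[2]
    print(n,"dx %.1f dy %.1f mm"%((d[0]*np.cos(a)+d[1]*np.sin(a))*1e3,(-d[0]*np.sin(a)+d[1]*np.cos(a))*1e3),"yaw %.1f"%np.degrees(f[0][2]-a),f[1],f[2])
    u=proj(c,[P[0],P[1],.015])[0].astype(int); ov(c,P,S,(u[0]-25,u[1]-35,u[0]+25,u[1]+35),8,f"pics/f_{n}.png")
a=[cv2.imread(f"pics/f_{n}.png") for n in("white","grey","dark")]; o=np.hstack(a); cv2.imwrite("pics/f.png",cv2.resize(o,(800,int(800*o.shape[0]/o.shape[1]))))
# bystanders & tape
for n,r,h,z0,p,f in(("spool",.017,.026,0,(.585,-.105),hue(45,80,90)),("tape",.024,.024,.006,(.534,-.453),hue(20,36,75,120))):
    for cc in(c0,c) if n=="spool" else (c,): print(n,fit([cc],[cyl(r,z0,h)],p,f,False))
d=np.abs(c["color"][225:258,330:362].astype(int)-c0["color"][225:258,330:362]).max(); print("jar diff",d)
q=proj(s,[[.534,-.4527,z] for z in(.024,.036)]); print(q); crop(s,305,140,350,170,14,"pics/tp.png")
E
```

```text
white dx -0.3 dy -0.8 mm yaw -2.8 221.7850980392157 1011.0
grey dx -0.9 dy -0.8 mm yaw -0.3 457.13007304882734 1214.0
dark dx -0.5 dy -0.4 mm yaw 0.7 50.397831603229534 746.0
spool (array([ 0.58969784, -0.10280168]), np.float64(9.177085736255286), np.float64(150.0))
spool (array([ 0.58946104, -0.10312314]), np.float64(10.565382545174932), np.float64(148.0))
tape (array([ 0.53460897, -0.45425707]), np.float64(26.652887351018837), np.float64(292.0))
jar diff 4
[[328.68311775 150.2451137 ]
 [328.69288536 146.35927843]]
```

View pics/f.png

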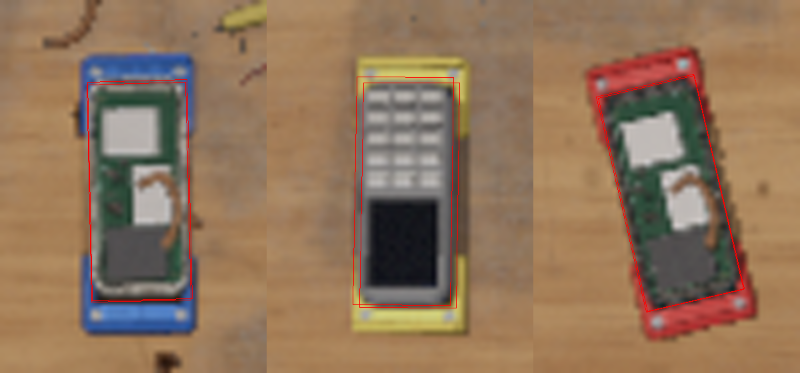

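View pics/tp.png

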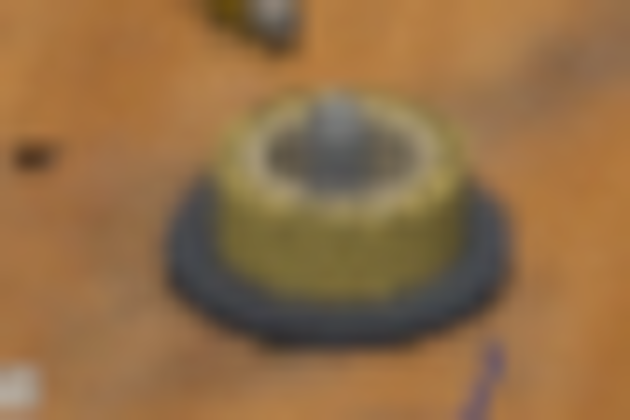

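```bash
python3 -c "
from workcell import bot
print(bot.job_done())"
```

```text
the job is handed in; nothing more can be done
None
```

The pile is taken apart in the order asked. The tape roll is on the post, the white handset in the blue cradle, the grey phone in the yellow cradle and the dark handset in the red cradle. I handed the job in at about 48.6 s, with the arm well clear of everything.

**What the last pictures showed:**
- **Tape roll:** it sits flat on the base around the pin, about 1 to 1.5 mm off centre.
- **Grey and dark phones:** both are face up between the lips. They are within about 1 mm of centre and 1° of the cradle line.
- **White handset:** it is also face up between the lips. I read it as about 1.5 to 2 mm off centre towards +x and left it there, with 9 mm to spare at each end.
- **Bystanders:** the green spool measures the same as at the start to about 0.4 mm. The jar's pixels are unchanged.

**What disagreed:**
- **White handset:** the automatic fit gave -0.3 mm lengthwise and -2.8° of turn. Its mask had picked up cradle and strip pixels, so I went by the line profile and the overlay, where the handset looks in line with the cradle.
- **Grey phone's position in the pile:** it lay almost parallel under the white handset, not turned about 60° as described. I kept the fingertips above the layer below when gripping.
- **Tape roll:** as the jaws closed, about 5 N of reaction showed on the wrist, similar to later grasps.

I also made one fingertip touch on bare worktop, about 22 N, to calibrate tip height.

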